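# Gather the loose bearings in the tote's corner for the scanner

### The job

Drop the two stray ball bearings that lie on the bench into the white tote, one at a time, while the tote stands on the bench. Then take the tote by its lug, lift it clear of the bench and tip it well over so that all four bearings slide together into one corner: the corner away from the lug on the side of the bench where the hand scanner stands. Finish while still holding the tote tilted and still in the air, with all bearings in that corner, and leave everything else on the bench where it is.

Things in the scene. Friction and masses are not known exactly. Their poses are not given: they have to be found in the camera images.
- tote: Small white plastic tote, open on top: outside 160 (its x) x 200 (its y) x 60 mm high, walls and floor 5 mm thick, smooth inside, 0.25 kg empty. Origin: centre of its underside; z up, +x towards the wall with the grip lug (the wall away from the robot, turned by up to 20 degrees), +y to the robot's left. Two bearings lie in it at the start.
- lug (a point): Grip point of the lug, a plain upright white block on the middle of the tote's +x wall: 14 mm thick (tote x; pinch it along x), 60 mm wide (tote y), from 30 to 90 mm over the tote's underside, so 30 mm above the rim, with flat faces. The point is mid-thickness and mid-width, 75 mm over the underside. Axes as the tote's.
- corner_left (a point): The tote's inner corner away from the lug on the robot's left: point where the two inner walls meet the inner floor, at tote x -75, y +95, z +5 mm.
- corner_right (a point): The tote's inner corner away from the lug on the robot's right: point where the two inner walls meet the inner floor, at tote x -75, y -95, z +5 mm.
- scanner: Hand scanner in its stand, fixed to the bench: black round foot of 110 mm, grey head, 140 mm tall. It stands at the left (y above 0.5) or at the right (y below -0.5) side of the bench; the label printer stands on the other side. Origin: centre of the foot's underside.
- printer: Label printer, grey and black box 200 x 170 x 112 mm, fixed to the bench on the side opposite to the scanner. Origin: centre of its underside.
- tape_roll: A bystander that stays where it is. Roll of brown tape standing on its flat side, 96 mm across, 48 mm high, hollow. Origin: centre of its underside.
- mug: A bystander that stays where it is. White mug, 76 mm across, 90 mm high, handle towards its y. Origin: centre of its underside.
- carton: A bystander that stays where it is. Cardboard carton 110 x 160 x 50 mm. Origin: centre of its underside.
- small_carton: A bystander that stays where it is. Cardboard carton 70 x 90 x 35 mm. Origin: centre of its underside.
- carton_knife: A bystander that stays where it is. Flat grey carton knife, 155 mm long (its x), 22 mm wide, 15 mm high. Origin: centre of its handle's underside.
- label_pad: A bystander that stays where it is. Pad of blank labels 75 x 100 x 16 mm. Origin: centre of its underside.
- table: The grey bench top, its surface at height 0, with yellow tape marks. Origin not needed.
- bearing_a: Steel ball bearing, a disc 28 mm across and 12 mm thick with a dark ring on its faces, 35 g, lying flat on the bench to the left of the tote. All four are alike. Slick on the tote (friction about 0.25): slides at a tilt of 17 degrees, runs along a wall into a corner at 35 or more. Origin: centre of its underside, z along its axis.
- bearing_b: Steel ball bearing, a disc 28 mm across and 12 mm thick with a dark ring on its faces, 35 g, lying flat on the bench to the right of the tote. All four are alike. Slick on the tote (friction about 0.25): slides at a tilt of 17 degrees, runs along a wall into a corner at 35 or more. Origin: centre of its underside, z along its axis.
- bearing_c: Steel ball bearing, a disc 28 mm across and 12 mm thick with a dark ring on its faces, 35 g, lying in the tote at the start. All four are alike. Slick on the tote (friction about 0.25): slides at a tilt of 17 degrees, runs along a wall into a corner at 35 or more. Origin: centre of its underside, z along its axis.
- bearing_d: Steel ball bearing, a disc 28 mm across and 12 mm thick with a dark ring on its faces, 35 g, lying in the tote at the start. All four are alike. Slick on the tote (friction about 0.25): slides at a tilt of 17 degrees, runs along a wall into a corner at 35 or more. Origin: centre of its underside, z along its axis.

How it is judged:
By the outcome, as a careful person would: the job done as asked, in the order asked, and still so for the second after the job is handed in, while the arm keeps its last pose, push and grip.
It also fails if it takes over 72 s, if anything falls off the work surface, if the arm or the gripper's body presses on something with over 40 N, if the wrist force passes 120 N, or if a joint passes its speed limit or range.

### The arm

A 6-joint arm with a two-finger parallel gripper is mounted at the origin on the work surface. World frame = base frame: x ahead of the robot, y to its left, z up, the work surface at z = 0. Lengths are in mm, angles in rad, forces in N, time in s.
With the tool pointing down it reaches from about 275 to 1000 mm from the base axis. Payload 8.4 kg.
Tool frame: the origin (TCP) lies midway between the tips of the shut fingers; the grasp point (between the pads) lies 19 mm behind it; z points along the fingers, x is the direction in which the jaws open and shut, and the axes are right-handed (so a half turn about z gives the same grasp; the last joint's range is limited). The gripper opens to 85 mm and grips with 20 to 120 N. Pads are 22 mm wide; open, the fingers measure 114 mm over their backs; the gripper's body (76 mm by 85 mm) begins 54 mm behind the grasp point. The pads swing forward as they close: fully open they stand 13 mm farther back than shut.
Start: joints at [-1.129, 0.353, 1.633, -0, 1.155, -0.002], TCP at [268.358, -564.457, 231.281] pointing down, gripper open.
Joint ranges: [-2.63, 2.63], [-0.92, 2.1], [0.06, 2.66], [-1.3, 4.44], [0, 2.69], [-3.02, 3.02]. Speed limits (rad/s): [2.22, 2.22, 2.79, 3.14, 3.14, 3.14].

### API

Orientations are given as [roll, pitch, yaw] about the fixed x, y, z axes, in that order (R = Rz(yaw) Ry(pitch) Rx(roll)).
In Python, from rig import sense, grab_frame, camera_model, job gives the robot as it stands.
- The arm moves only by the tool arm_command, never from a script. Its argument "plan" is a list of rows, each an object with "translation": the shift along the tool's x, y, z in cm, a list of three; "twist": the turn about the tool's z in rad; "gripper": the opening, from 0 (shut) to 1 (fully open). A call has exactly 5 rows; each row is the pose to reach, as a shift and turn from the pose measured when the call began, along the tool's axes at that moment; what a row does not reach only later rows make up. A row lasts 1/12 s, in which the tool goes at most 41.7 mm and 7.16 degrees, less where a joint would pass 70% of its speed; a pose out of reach is approached as far as the arm can. A call with a gripper value outside its range is refused whole. The fingers move at their own pace and stop on an object; "squeeze" is the grip in N (left out, the last holds). Time passes only in rows, so rows that repeat a pose let the fingers close, or fill a call up. It gives the time, the measured TCP pose, the force and the opening at its end, in the units of the state.
- sense(): the state, without advancing time (a new reading comes with each control period).
- grab_frame(name): name is "scene" or "top" or "wrist"; returns the picture (480x640x3 uint8, blue, green, red); there is no depth.
- camera_model(name): a dict with "fx", "fy", "cx", "cy" (pixels), "pose" (4x4, takes a point from camera to world coordinates). Camera axes: x right, y down, z forward; pixel columns grow to the right and rows downward; lengths in mm; the calibration is good to about 2 mm. A picture is of the moment at which its call begins: read the wrist's pose just before it. camera_model takes no time and is no camera call; for the wrist camera it gives the pose at the moment of the call.
- job.sign_off(): hands the job in, once; it reports no verdict.
The state is a dict: "clock": time; "qpos": joint angles; "qvel": joint speeds; "joint_efforts": joint torques, N m; "eef_pos": TCP position; "tcp_rot": TCP orientation; "contact_force": force on the tool from outside, world axes, zero at the start; "wrist_torque": the same for the moment, N m; "opening": opening from 0.0 (shut) to 1.0 (fully open).
Only numpy, scipy, OpenCV 4.12 (cv2) and the standard library are available. Lean on these libraries where they do the work, as an engineer would, in place of code of your own. Each camera call takes 0.05 s, during which the arm holds its last target.

## Working session

There is one attempt and no reset: what is moved stays moved. The work goes in short steps, Python scripts to look and compute and a tool call to move; the robot and the scene stay as the last step left them, time stands still between calls to the robot, and variables do not carry over. Pictures are saved under pics/ and viewed, and the job is handed in when it is done.

Besides the shell and the picture viewer there is one more tool, called after ">>>" as name([rows], argument=value, ...), one row to a line, values as JSON. arm_command: Moves the arm, as the interface text tells. Its arguments: {"type":"object","properties":{"plan":{"type":"array","items":{"type":"object","properties":{"translation":{"type":"array","items":{"type":"number"}},"twist":{"type":"number"},"gripper":{"type":"number"}}}},"squeeze":{"type":"number"}},"required":["plan"]}

```bash
ls; mkdir -p pics; python3 - <<'E'
from rig import *
import cv2
print(sense())
for n in("scene","top","wrist"):
    m=camera_model(n);print(n,m)
    cv2.imwrite(f"pics/{n}0.png",grab_frame(n))
E
```

```text
pics
{'clock': 0.0, 'qpos': array([-1.12938902e+00,  3.53657290e-01,  1.63412393e+00, -5.32772373e-06,
        1.15521853e+00, -2.37540393e-03]), 'qvel': array([-0.00072523,  0.00020581,  0.00066718,  0.00062045, -0.00089577,
        0.00065912]), 'joint_efforts': array([ 3.58058358e-03, -6.05230236e+01, -3.42065799e+01,  3.72000677e-04,
        9.54426796e-03,  4.19026401e-05]), 'eef_pos': array([ 268.15784593, -564.02154595,  230.56034879]), 'tcp_rot': array([ 3.14159112e+00,  1.40709893e-03, -1.12701146e+00]), 'contact_force': array([ 0.19663975, -0.36353196, -0.29059522]), 'wrist_torque': array([ 0.0637271 , -0.04721215, -0.04102038]), 'opening': 0.999773298339941}
scene {'fx': 546.7044597433463, 'fy': 546.7044597433463, 'cx': 314.21783368571437, 'cy': 239.68453884664467, 'pose': array([[ 5.51165297e-01,  6.72791851e-01, -4.93526028e-01,
         1.32739534e+03],
       [ 8.34322599e-01, -4.52226981e-01,  3.15272196e-01,
        -4.75555141e+02],
       [-1.10732215e-02, -5.85527012e-01, -8.10577264e-01,
         1.31006151e+03],
       [ 0.00000000e+00,  0.00000000e+00,  0.00000
[... 251 characters left out ...]
304e-01,  1.50032960e-02, -5.29059023e-04,
         3.06235654e+00],
       [-1.90910520e-03, -1.62028209e-01, -9.86784280e-01,
         1.78309148e+03],
       [ 0.00000000e+00,  0.00000000e+00,  0.00000000e+00,
         1.00000000e+00]])}
wrist {'fx': 383.44852010162106, 'fy': 383.44852010162106, 'cx': 320.5446661274772, 'cy': 242.52702897669047, 'pose': array([[ 4.30026015e-01, -8.63082522e-01, -2.64889007e-01,
         3.36011833e+02],
       [-9.02816202e-01, -4.11337089e-01, -1.25398188e-01,
        -5.32118864e+02],
       [-7.29688577e-04,  2.93070571e-01, -9.56090534e-01,
         3.72843822e+02],
       [ 0.00000000e+00,  0.00000000e+00,  0.00000000e+00,
         1.00000000e+00]])}
```

View pics/top0.png

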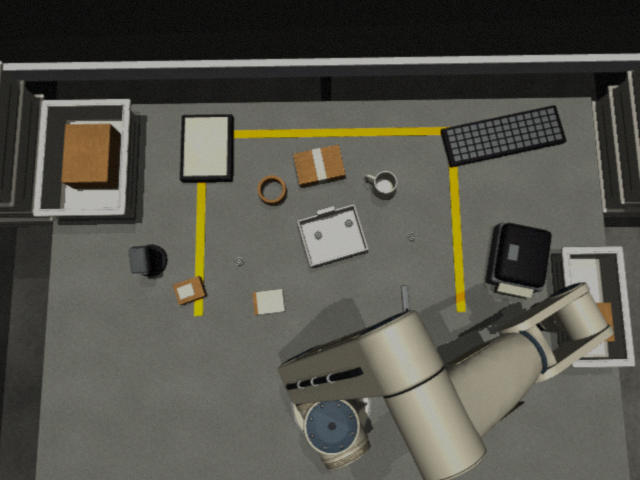

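View pics/scene0.png

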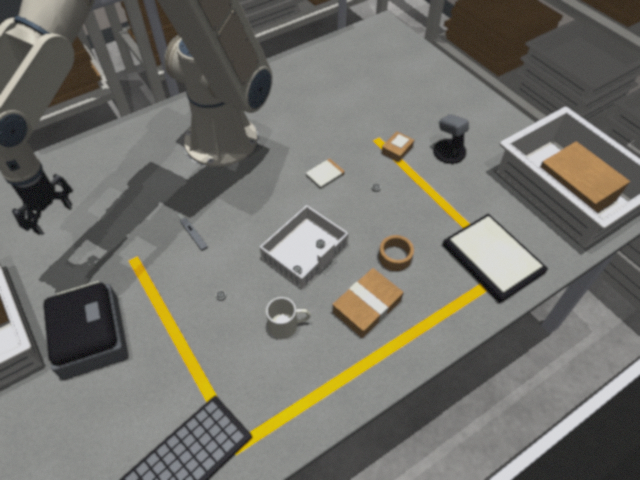

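View pics/wrist0.png

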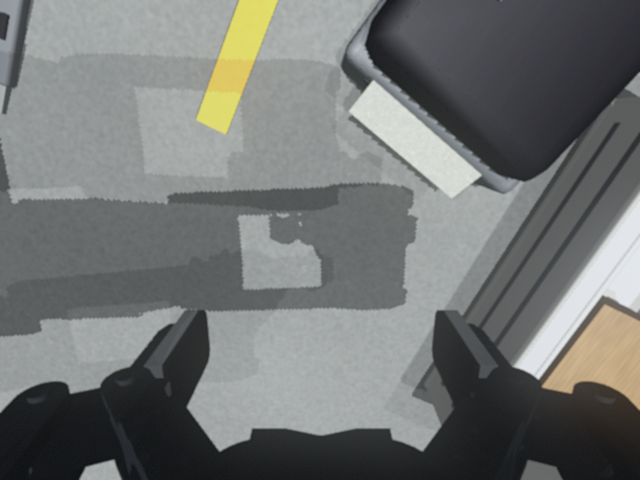

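The scanner is at the left, at top px (148,260), and the printer at the right, so the goal is corner_left. Next I zoom in on the tote and the stray bearings, at top px (239,261) and (411,237).

```bash
cat > h.py <<'E'
import numpy as np, cv2
from rig import *
def pix(m,u,v,z):
    P=m["pose"];d=P[:3,:3]@np.array([(u-m["cx"])/m["fx"],(v-m["cy"])/m["fy"],1]);o=P[:3,3]
    return o+d*(z-o[2])/d[2]
def proj(m,p):
    P=m["pose"];c=P[:3,:3].T@(np.asarray(p)-P[:3,3]);return m["fx"]*c[0]/c[2]+m["cx"],m["fy"]*c[1]/c[2]+m["cy"]
def Rt(r):
    from scipy.spatial.transform import Rotation as R
    return R.from_euler('xyz',r).as_matrix()
def delta(p,yaw=None,s=None):
    "shift in cm in tool axes"
    s=s or sense();return np.round(Rt(s["tcp_rot"]).T@(np.asarray(p)-s["eef_pos"])/10,2)
E
python3 - <<'E'
import cv2
a=cv2.imread("pics/top0.png")
cv2.imwrite("pics/t1.png",cv2.resize(a[195:280,290:380],None,fx=7,fy=7,interpolation=cv2.INTER_CUBIC))
b=[cv2.resize(a[v-15:v+15,u-15:u+15],None,fx=12,fy=12,interpolation=cv2.INTER_CUBIC) for u,v in((239,261),(411,237))]
cv2.imwrite("pics/t2.png",cv2.hconcat(b))
b=cv2.imread("pics/scene0.png")
cv2.imwrite("pics/s1.png",cv2.resize(b[200:290,255:355],None,fx=6,fy=6,interpolation=cv2.INTER_CUBIC))
E
```

```text
(no output)
```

View pics/t1.png

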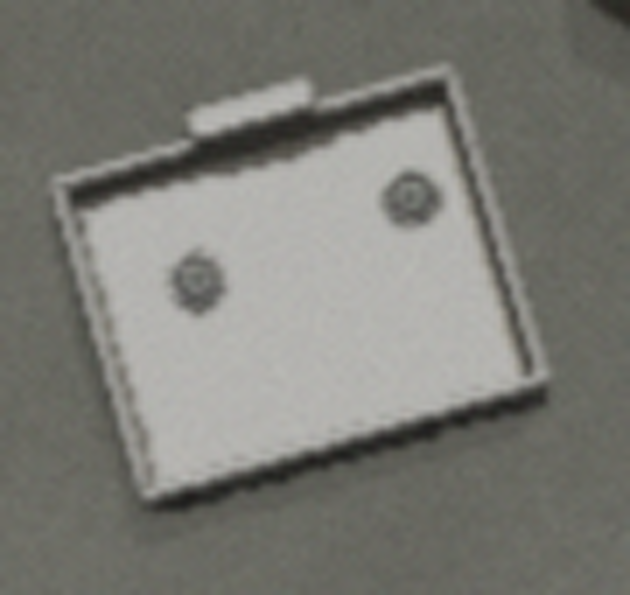

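View pics/t2.png

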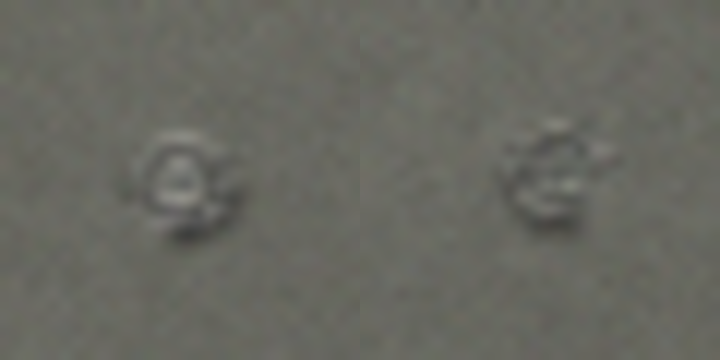

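View pics/s1.png

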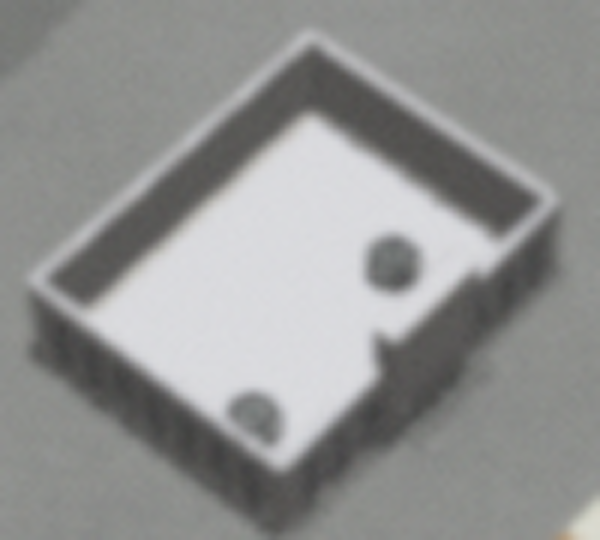

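The top crop shows the rim corners at crop px (55,183), (450,65), (547,376) and (148,500), and the lug top at about (250,107). The strays are at about top px (239.0,261.2) and (412.2,236.6).

```bash
python3 - <<'E'
from h import *
m=camera_model("top");sc=camera_model("scene")
f=lambda u,v,z:pix(m,290+u/7-.43,195+v/7-.43,z)
C=[f(*c,60) for c in((55,183),(450,65),(547,376),(148,500))]
for c in C:print(c.round(1))
for i in range(4):print(np.linalg.norm(C[i]-C[(i+1)%4]).round(1))
print("center",np.mean(C,0))
print("lugtop",f(250,107,90))
for i,j in((1,0),(2,3)):
    d=C[j]-C[i];print("y dir yaw",np.degrees(np.arctan2(-d[0],d[1])))
for i,j in((3,0),(2,1)):
    d=C[j]-C[i];print("x dir yaw",np.degrees(np.arctan2(d[1],d[0])))
print("brg",pix(m,239,261.2,6),pix(m,412.2,236.6,6), "scene",pix(sc,376,188,8),pix(sc,221,296,8))
s=sense();P=camera_model("wrist")["pose"]
R=Rt(s["tcp_rot"]);print("cam in tool",R.T@(P[:3,3]-s["eef_pos"]),(R.T@P[:3,:3]).round(3))
E
```

```text
[595.5 102.9  60. ]
[650.  -86.3  60. ]
[ 499.2 -128.7   60. ]
[443.4  60.1  60. ]
196.9
156.6
196.8
158.0
center [547.02899403 -13.01054473  60.        ]
lugtop [624.52871682   9.46676577  90.        ]
y dir yaw 16.088764717485624
y dir yaw 16.489787659762847
x dir yaw 15.715482769705618
x dir yaw 15.67076397685734
brg [469.12824052 305.00576827   6.        ] [ 544.7133691  -285.82920633    6.        ] scene [475.65696179 302.97270264   8.        ] [ 550.95513391 -286.12090796    8.        ]
cam in tool [ 8.54072042e-02 -7.49853295e+01 -1.42177156e+02] [[ 1.     0.001  0.001]
 [-0.001  0.956  0.293]
 [-0.001 -0.293  0.956]]
```

>>> arm_command([
  {"translation": [-1.3, -3.7, 1], "twist": -0.12, "gripper": 0.6},
  {"translation": [-2.6, -7.4, 2], "twist": -0.24, "gripper": 0.6},
  {"translation": [-3.9, -11.1, 3], "twist": -0.36, "gripper": 0.6},
  {"translation": [-5.2, -14.8, 4], "twist": -0.48, "gripper": 0.6},
  {"translation": [-6.5, -18.5, 5], "twist": -0.6, "gripper": 0.6},
], squeeze=40)

```text
clock: 0.57
eef_pos: [408.2, -424.5, 180.2]
tcp_rot: [-3.141, 0.001, -0.522]
contact_force: [0.2, -0.0, -0.2]
opening: 0.599
```

```bash
python3 - <<'E'
from h import *
print(sense()["tcp_rot"],sense()["eef_pos"],delta([544,-286,120]))
E
```

```text
[-3.14091566e+00  1.01781333e-03 -5.21575842e-01] [ 408.15528714 -424.49725153  180.24636522] [  4.88 -18.77   6.03]
```

>>> arm_command([
  {"translation": [1, -3.7, 1.2], "twist": -0.12, "gripper": 0.6},
  {"translation": [2, -7.5, 2.4], "twist": -0.24, "gripper": 0.6},
  {"translation": [3, -11.2, 3.6], "twist": -0.36, "gripper": 0.6},
  {"translation": [4, -15, 4.8], "twist": -0.48, "gripper": 0.6},
  {"translation": [4.9, -18.8, 6], "twist": -0.6, "gripper": 0.6},
])

```text
clock: 0.98
eef_pos: [545.4, -284.2, 119.6]
tcp_rot: [-3.14, 0.001, 0.084]
contact_force: [0.2, -0.6, 0.5]
opening: 0.604
```

```bash
python3 - <<'E'
from h import *
m=camera_model("wrist")
cv2.imwrite("pics/w1.png",grab_frame("wrist"))
print(sense()["eef_pos"],proj(m,[544.7,-286,6]),proj(m,[550,-286,6]))
E
```

```text
[ 548.75490922 -279.17620283  117.48190554] (np.float64(318.9161656957215), np.float64(239.74567074641027)) (np.float64(326.4950152421982), np.float64(240.36348625725674))
```

View pics/w1.png

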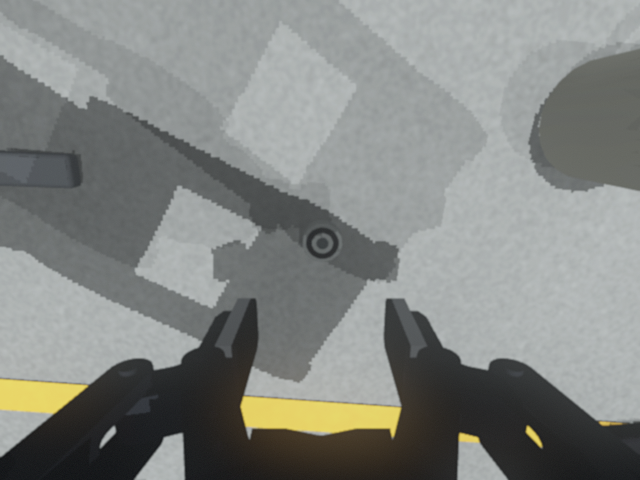

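The bearing shows at wrist px (322,243).

```bash
python3 - <<'E'
from h import *
m=camera_model("wrist")
cv2.imwrite("pics/w2.png",grab_frame("wrist")[180:300,260:380])
g=cv2.imread("pics/w2.png"); 
cv2.imwrite("pics/w2.png",cv2.resize(g,None,fx=5,fy=5))
s=sense();print(s["eef_pos"],s["qvel"].max(),proj(m,[544.7,-286,10]))
np.save("m.npy",m,allow_pickle=True)
E
```

```text
[ 546.58391888 -281.35226723  118.17831473] 0.06483115266530849 (np.float64(313.22648066334415), np.float64(249.44807143926548))
```

View pics/w2.png

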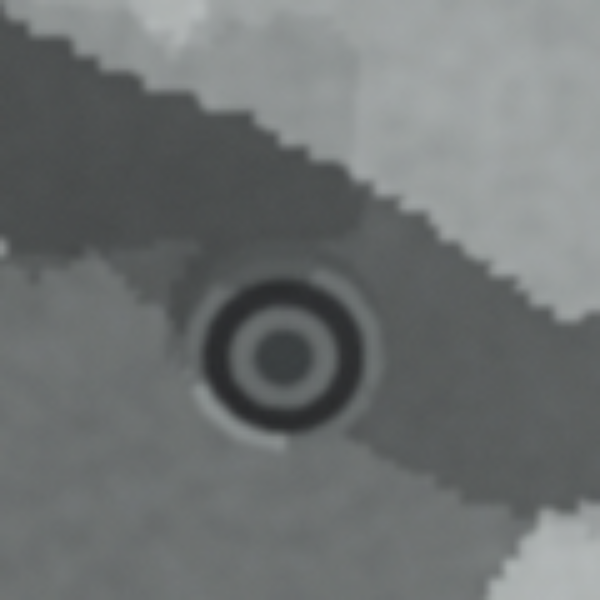

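The bearing centre is at crop px (284,356), which is full px (316.7,251).

```bash
python3 - <<'E'
from h import *
m=np.load("m.npy",allow_pickle=True).item()
p=pix(m,316.7,251,12);print(p)
p[2]=3;print(delta(p),sense()["tcp_rot"])
E
```

```text
[ 547.12842084 -286.23334183   12.        ]
[ 0.03  0.53 11.52] [-3.13816172e+00  1.65311169e-03  8.71714575e-02]
```

>>> arm_command([
  {"translation": [0, 0.5, 3.5], "twist": 0, "gripper": 0.6},
  {"translation": [0, 0.5, 7], "twist": 0, "gripper": 0.6},
  {"translation": [0, 0.5, 9], "twist": 0, "gripper": 0.6},
  {"translation": [0, 0.5, 10.5], "twist": 0, "gripper": 0.6},
  {"translation": [0, 0.5, 11.4], "twist": 0, "gripper": 0.6},
])

```text
clock: 1.5
eef_pos: [545.3, -285.7, 2.0]
tcp_rot: [-3.137, 0.004, 0.086]
contact_force: [-0.1, 0.3, 0.1]
opening: 0.598
```

>>> arm_command([
  {"translation": [0, 0, 0], "twist": 0, "gripper": 0.2},
  {"translation": [0, 0, 0], "twist": 0, "gripper": 0.2},
  {"translation": [0, 0, 0], "twist": 0, "gripper": 0.2},
  {"translation": [0, 0, 0], "twist": 0, "gripper": 0.2},
  {"translation": [0, 0, 0], "twist": 0, "gripper": 0.2},
])

```text
clock: 1.92
eef_pos: [545.9, -286.1, 3.1]
tcp_rot: [-3.138, 0.003, 0.086]
contact_force: [-0.1, 0.5, 0.1]
opening: 0.301
```

>>> arm_command([
  {"translation": [0, 0, -2], "twist": 0, "gripper": 0.2},
  {"translation": [0, 0, -5], "twist": 0, "gripper": 0.2},
  {"translation": [0, -1, -8], "twist": 0, "gripper": 0.2},
  {"translation": [0, -4, -11], "twist": 0, "gripper": 0.2},
  {"translation": [0, -7, -12], "twist": 0, "gripper": 0.2},
])

```text
clock: 2.33
eef_pos: [542.6, -217.9, 128.2]
tcp_rot: [-3.141, -0.003, 0.084]
contact_force: [0.1, -0.8, -0.7]
opening: 0.3
```

```bash
python3 - <<'E'
from h import *
cv2.imwrite("pics/w3.png",grab_frame("wrist"))
s=sense();print(s["eef_pos"],s["opening"],s["contact_force"],delta([505,6,130]))
E
```

```text
[ 541.42557189 -212.65194871  128.32374172] 0.30047098940612776 [0.11373637 3.84384385 0.67485876] [ -1.77 -22.1   -0.09]
```

View pics/w3.png

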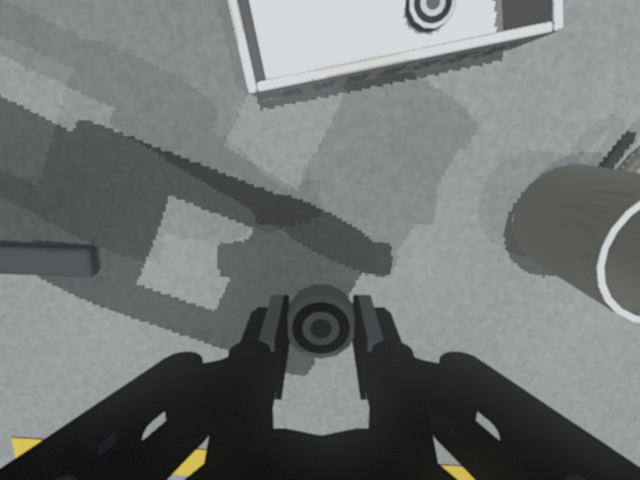

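The bearing is held between the pads at px (321,327). Next I traverse to the tote.

>>> arm_command([
  {"translation": [-0.4, -4, 0], "twist": -0.05, "gripper": 0.2},
  {"translation": [-0.8, -8, 0], "twist": -0.1, "gripper": 0.2},
  {"translation": [-1.2, -12, 0], "twist": -0.15, "gripper": 0.2},
  {"translation": [-1.6, -16, 0], "twist": -0.2, "gripper": 0.2},
  {"translation": [-1.8, -20, 0], "twist": -0.2, "gripper": 0.2},
])

```text
clock: 2.8
eef_pos: [505.7, -13.4, 129.6]
tcp_rot: [-3.139, -0.004, 0.288]
contact_force: [0.7, 0.9, -0.8]
opening: 0.301
```

```bash
python3 - <<'E'
from h import *
m=camera_model("wrist")
cv2.imwrite("pics/w4.png",grab_frame("wrist"))
s=sense();print(s["eef_pos"],s["tcp_rot"],s["opening"],delta([505,6,35]))
np.save("m.npy",m,allow_pickle=True)
E
```

```text
[504.46299739  -7.68060503 129.43123561] [-3.135709   -0.00314662  0.28698556] 0.30146729085360663 [ 0.41 -1.24  9.45]
```

View pics/w4.png

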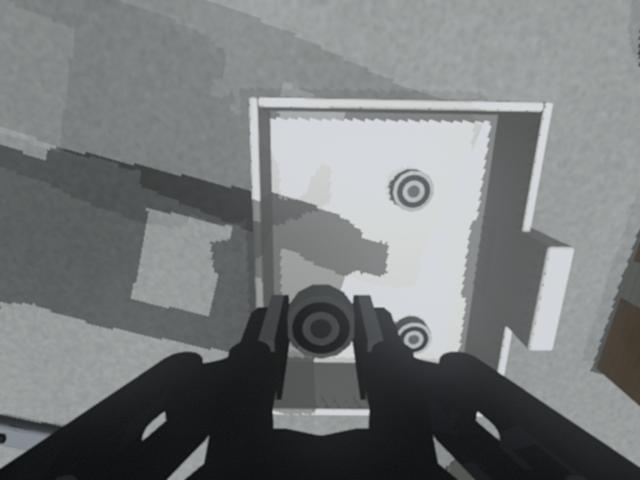

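>>> arm_command([
  {"translation": [1, -1, 3], "twist": 0, "gripper": 0.2},
  {"translation": [1, -1, 6], "twist": 0, "gripper": 0.2},
  {"translation": [1, -1, 9], "twist": 0, "gripper": 0.2},
  {"translation": [1, -1, 10], "twist": 0, "gripper": 0.2},
  {"translation": [1, -1, 10], "twist": 0, "gripper": 0.2},
])

```text
clock: 3.27
eef_pos: [509.6, 5.4, 27.7]
tcp_rot: [-3.135, 0.001, 0.287]
contact_force: [-0.1, -0.5, 0.1]
opening: 0.305
```

>>> arm_command([
  {"translation": [0, 0, 0], "twist": 0, "gripper": 0.45},
  {"translation": [0, 0, 0], "twist": 0, "gripper": 0.45},
  {"translation": [0, 0, -1], "twist": 0, "gripper": 0.45},
  {"translation": [0, 0, -4], "twist": 0, "gripper": 0.45},
  {"translation": [0, 0, -8], "twist": 0, "gripper": 0.45},
])

```text
clock: 3.68
eef_pos: [508.4, 4.6, 108.4]
tcp_rot: [-3.134, 0.004, 0.287]
contact_force: [0.4, -0.5, 0.5]
opening: 0.451
```

```bash
python3 - <<'E'
from h import *
m=camera_model("wrist")
cv2.imwrite("pics/w5.png",grab_frame("wrist"))
s=sense();print(s["eef_pos"],s["tcp_rot"],s["opening"],delta([473,304,120]))
np.save("m.npy",m,allow_pickle=True)
E
```

```text
[513.39882911   4.58588046 116.74440673] [-3.13689637 -0.00705027  0.28670547] 0.449184285729113 [  4.59 -29.86  -0.15]
```

View pics/w5.png

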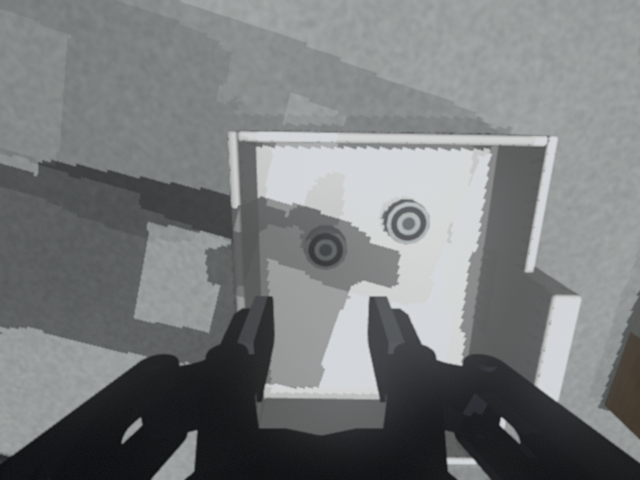

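The bearing is in the tote at px (326,250). Next is the left one.

>>> arm_command([
  {"translation": [0.6, -4, -1], "twist": 0, "gripper": 0.6},
  {"translation": [1.2, -8, -1], "twist": 0, "gripper": 0.6},
  {"translation": [1.8, -12, -1], "twist": 0, "gripper": 0.6},
  {"translation": [2.4, -16, -1], "twist": 0, "gripper": 0.6},
  {"translation": [3, -20, -1], "twist": 0, "gripper": 0.6},
])

```text
clock: 4.15
eef_pos: [486.0, 206.7, 130.5]
tcp_rot: [-3.137, -0.011, 0.286]
contact_force: [1.2, -1.1, -1.1]
opening: 0.601
```

```bash
python3 - <<'E'
from h import *
print(delta([473,304,120]))
E
```

```text
[ 1.48 -9.69  1.11]
```

>>> arm_command([
  {"translation": [0.5, -4, 0.5], "twist": 0, "gripper": 0.6},
  {"translation": [1, -8, 1.1], "twist": 0, "gripper": 0.6},
  {"translation": [1.5, -9.2, 1.1], "twist": 0, "gripper": 0.6},
  {"translation": [1.5, -9.7, 1.1], "twist": 0, "gripper": 0.6},
  {"translation": [1.5, -9.7, 1.1], "twist": 0, "gripper": 0.6},
])

```text
clock: 4.57
eef_pos: [473.4, 304.8, 121.4]
tcp_rot: [-3.136, -0.013, 0.287]
contact_force: [-0.0, -0.2, -0.6]
opening: 0.602
```

```bash
python3 - <<'E'
from h import *
m=camera_model("wrist")
cv2.imwrite("pics/w6.png",grab_frame("wrist"))
s=sense();print(s["eef_pos"],s["tcp_rot"],s["opening"])
np.save("m.npy",m,allow_pickle=True)
E
```

```text
[473.3709372  303.61410635 121.08574777] [-3.13662693 -0.01177613  0.28637882] 0.6010374320046855
```

View pics/w6.png

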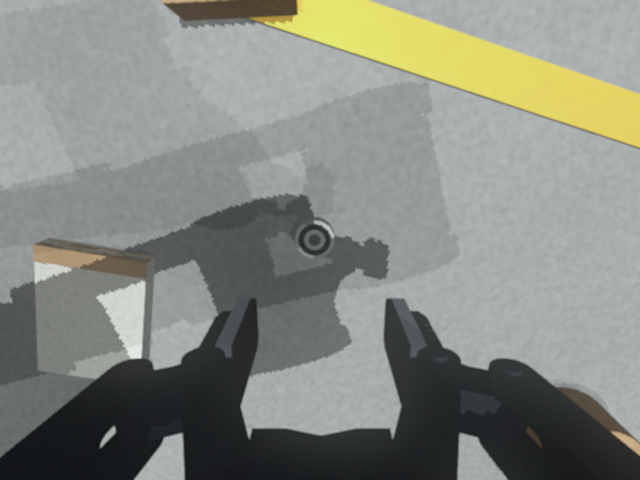

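The bearing is at px (315.5,239).

```bash
python3 - <<'E'
from h import *
m=np.load("m.npy",allow_pickle=True).item()
p=pix(m,315.5,239,12);print(p)
p[2]=3;print(delta(p))
E
```

```text
[471.52164447 304.84373499  12.        ]
[-0.28 -0.11 11.81]
```

>>> arm_command([
  {"translation": [-0.2, -0.1, 3.5], "twist": 0, "gripper": 0.6},
  {"translation": [-0.2, -0.1, 7], "twist": 0, "gripper": 0.6},
  {"translation": [-0.2, -0.1, 9.5], "twist": 0, "gripper": 0.6},
  {"translation": [-0.2, -0.1, 11], "twist": 0, "gripper": 0.6},
  {"translation": [-0.2, -0.1, 11.7], "twist": 0, "gripper": 0.6},
])

```text
clock: 5.03
eef_pos: [471.6, 302.2, 2.3]
tcp_rot: [-3.138, -0.008, 0.284]
contact_force: [-0.3, -0.0, 1.2]
opening: 0.599
```

>>> arm_command([
  {"translation": [0, 0, 0], "twist": 0, "gripper": 0.2},
  {"translation": [0, 0, 0], "twist": 0, "gripper": 0.2},
  {"translation": [0, 0, 0], "twist": 0, "gripper": 0.2},
  {"translation": [0, 0, 0], "twist": 0, "gripper": 0.2},
  {"translation": [0, 0, 0], "twist": 0, "gripper": 0.2},
])

```text
clock: 5.45
eef_pos: [472.3, 302.4, 3.4]
tcp_rot: [-3.137, -0.01, 0.284]
contact_force: [-0.5, 0.6, -0.6]
opening: 0.299
```

>>> arm_command([
  {"translation": [0, 0, -2], "twist": 0, "gripper": 0.2},
  {"translation": [0, 0, -5], "twist": 0, "gripper": 0.2},
  {"translation": [0, 1, -8], "twist": 0, "gripper": 0.2},
  {"translation": [-0.5, 4, -11], "twist": 0, "gripper": 0.2},
  {"translation": [-1, 7, -12], "twist": 0, "gripper": 0.2},
])

```text
clock: 5.87
eef_pos: [483.4, 232.9, 127.5]
tcp_rot: [-3.136, -0.017, 0.287]
contact_force: [1.2, 0.2, -0.4]
opening: 0.295
```

```bash
python3 - <<'E'
from h import *
cv2.imwrite("pics/w7.png",grab_frame("wrist"))
s=sense();print(s["eef_pos"],s["tcp_rot"],s["opening"],delta([512,12,130]))
E
```

```text
[483.28991557 227.82611234 127.68126351] [-3.13854513 -0.01560368  0.28583773] 0.3048887102216495 [-3.33 21.52 -0.35]
```

View pics/w7.png

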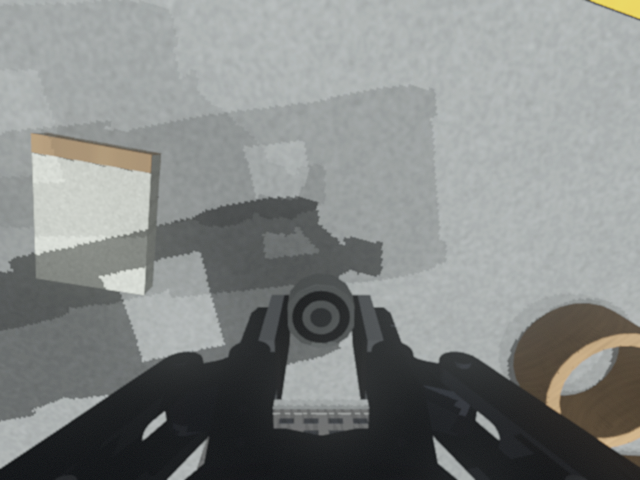

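The second bearing is held at px (321,318). I carry it to tote (-30,-20), clear of the others.

>>> arm_command([
  {"translation": [-0.6, 4, 0], "twist": 0, "gripper": 0.2},
  {"translation": [-1.2, 8, 0], "twist": 0, "gripper": 0.2},
  {"translation": [-1.8, 12, 0], "twist": 0, "gripper": 0.2},
  {"translation": [-2.4, 16, 0], "twist": 0, "gripper": 0.2},
  {"translation": [-3, 20, 0], "twist": 0, "gripper": 0.2},
])

```text
clock: 6.33
eef_pos: [511.0, 25.8, 127.4]
tcp_rot: [-3.139, -0.017, 0.286]
contact_force: [1.5, 0.4, -0.3]
opening: 0.3
```

```bash
python3 - <<'E'
from h import *
print(delta([524,-40,28]))
E
```

```text
[-0.78  6.7   9.91]
```

>>> arm_command([
  {"translation": [-0.4, 4, 0], "twist": 0, "gripper": 0.2},
  {"translation": [-0.6, 6.7, 2], "twist": 0, "gripper": 0.2},
  {"translation": [-0.8, 6.7, 5.5], "twist": 0, "gripper": 0.2},
  {"translation": [-0.8, 6.7, 8.5], "twist": 0, "gripper": 0.2},
  {"translation": [-0.8, 6.7, 9.8], "twist": 0, "gripper": 0.2},
])

```text
clock: 6.75
eef_pos: [522.1, -40.7, 26.5]
tcp_rot: [-3.138, -0.014, 0.285]
contact_force: [-1.0, -0.1, -0.9]
opening: 0.3
```

>>> arm_command([
  {"translation": [0, 0, 0], "twist": 0, "gripper": 0.2},
  {"translation": [0, 0, 0], "twist": 0, "gripper": 0.45},
  {"translation": [0, 0, 0], "twist": 0, "gripper": 0.45},
  {"translation": [0, 0, -2], "twist": 0, "gripper": 0.45},
  {"translation": [0, 0, -5], "twist": 0, "gripper": 0.45},
])

```text
clock: 7.17
eef_pos: [520.4, -40.7, 76.6]
tcp_rot: [-3.137, -0.012, 0.285]
contact_force: [-0.2, 0.1, 0.4]
opening: 0.453
```

>>> arm_command([
  {"translation": [1, -1, -4], "twist": 0, "gripper": 0.6},
  {"translation": [3, -3, -8], "twist": 0, "gripper": 0.6},
  {"translation": [4, -6, -11], "twist": 0, "gripper": 0.6},
  {"translation": [5, -9, -13], "twist": 0, "gripper": 0.6},
  {"translation": [5, -11, -14], "twist": 0, "gripper": 0.6},
])

```text
clock: 7.58
eef_pos: [538.8, 80.4, 223.6]
tcp_rot: [-3.138, -0.021, 0.286]
contact_force: [0.9, 0.4, -0.1]
opening: 0.596
```

```bash
python3 - <<'E'
from h import *
m=camera_model("wrist")
cv2.imwrite("pics/w8.png",grab_frame("wrist"))
s=sense();print(s["eef_pos"],s["tcp_rot"],s["opening"],s["qpos"])
np.save("m.npy",m,allow_pickle=True)
E
```

```text
[537.98727854  83.30483145 224.69717891] [-3.13610435 -0.02204752  0.2865583 ] 0.5973273258371525 [ 0.1454982   0.22376997  1.82819503  0.00973543  1.06859049 -0.14571712]
```

View pics/w8.png

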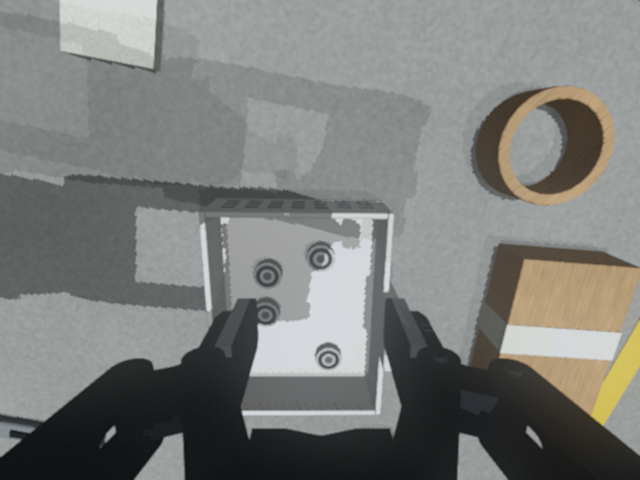

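All four bearings are in the tote, at px (267,272), (319,256), (264,311) and (328,355). The moves can't command tilt directly, so I test in free air whether reaching past the limit makes the arm trade orientation.

>>> arm_command([
  {"translation": [4, 0, -4], "twist": 0, "gripper": 0.6},
  {"translation": [8, 0, -8], "twist": 0, "gripper": 0.6},
  {"translation": [12, 0, -12], "twist": 0, "gripper": 0.6},
  {"translation": [16, 0, -15], "twist": 0, "gripper": 0.6},
  {"translation": [20, 0, -18], "twist": 0, "gripper": 0.6},
])

```text
clock: 8.05
eef_pos: [676.9, 123.8, 369.1]
tcp_rot: [-3.137, -0.026, 0.287]
contact_force: [1.3, 0.2, 1.4]
opening: 0.597
```

>>> arm_command([
  {"translation": [4, 0, 0], "twist": 0, "gripper": 0.6},
  {"translation": [8, 0, 0], "twist": 0, "gripper": 0.6},
  {"translation": [12, 0, 0], "twist": 0, "gripper": 0.6},
  {"translation": [16, 0, 0], "twist": 0, "gripper": 0.6},
  {"translation": [20, 0, 0], "twist": 0, "gripper": 0.6},
])

```text
clock: 8.47
eef_pos: [869.6, 181.2, 377.2]
tcp_rot: [-3.137, -0.029, 0.288]
contact_force: [0.9, -0.0, -0.0]
opening: 0.601
```

>>> arm_command([
  {"translation": [5, 0, 0], "twist": 0, "gripper": 0.6},
  {"translation": [10, 0, 0], "twist": 0, "gripper": 0.6},
  {"translation": [15, 0, 0], "twist": 0, "gripper": 0.6},
  {"translation": [20, 0, 0], "twist": 0, "gripper": 0.6},
  {"translation": [25, 0, 0], "twist": 0, "gripper": 0.6},
])

```text
clock: 8.88
eef_pos: [973.1, 216.0, 350.1]
tcp_rot: [-3.138, -0.039, 0.288]
contact_force: [3.0, 1.0, -4.7]
opening: 0.602
```

```bash
python3 - <<'E'
from h import *
s=sense();print(s["eef_pos"],s["tcp_rot"],s["qpos"])
E
```

```text
[973.14728585 215.99211079 350.09160673] [-3.13758298 -0.03886437  0.28809928] [ 0.21455045  1.09945265  0.06724632  0.0073391   1.9364197  -0.07087092]
```

>>> arm_command([
  {"translation": [20, 0, 0], "twist": 0, "gripper": 0.6},
  {"translation": [20, 0, 0], "twist": 0, "gripper": 0.6},
  {"translation": [20, 0, 0], "twist": 0, "gripper": 0.6},
  {"translation": [20, 0, 0], "twist": 0, "gripper": 0.6},
  {"translation": [20, 0, 0], "twist": 0, "gripper": 0.6},
])

```text
clock: 9.3
eef_pos: [997.7, 231.2, 317.1]
tcp_rot: [-3.14, -0.079, 0.288]
contact_force: [0.7, 0.2, -0.7]
opening: 0.601
```

>>> arm_command([
  {"translation": [30, 0, -20], "twist": 0, "gripper": 0.6},
  {"translation": [30, 0, -20], "twist": 0, "gripper": 0.6},
  {"translation": [30, 0, -20], "twist": 0, "gripper": 0.6},
  {"translation": [30, 0, -20], "twist": 0, "gripper": 0.6},
  {"translation": [30, 0, -20], "twist": 0, "gripper": 0.6},
])

```text
clock: 9.72
eef_pos: [990.0, 237.2, 367.8]
tcp_rot: [3.141, -0.118, 0.288]
contact_force: [0.4, -1.0, -0.3]
opening: 0.6
```

```bash
python3 - <<'E'
from h import *
s=sense();print(s["eef_pos"],s["tcp_rot"],s["qpos"])
E
```

```text
[989.95833153 237.20086744 367.76560365] [ 3.14107687 -0.11804029  0.28826579] [ 0.23162891  1.08799048  0.05819187  0.0064526   1.87752255 -0.05429509]
```

Tilt does accumulate: pushing past the reach limit swung the fingers outward (pitch -0.04, then -0.118). I check the rate with a larger overreach.

>>> arm_command([
  {"translation": [90, 0, 0], "twist": 0, "gripper": 0.6},
  {"translation": [90, 0, 0], "twist": 0, "gripper": 0.6},
  {"translation": [90, 0, 0], "twist": 0, "gripper": 0.6},
  {"translation": [90, 0, 0], "twist": 0, "gripper": 0.6},
  {"translation": [90, 0, 0], "twist": 0, "gripper": 0.6},
])

```text
clock: 10.13
eef_pos: [1017.3, 253.6, 322.6]
tcp_rot: [3.14, -0.153, 0.288]
contact_force: [0.1, 0.0, -0.1]
opening: 0.596
```

```bash
python3 - <<'E'
from h import *
s=sense();print(s["eef_pos"],s["tcp_rot"],s["qpos"])
E
```

```text
[1017.32743405  253.59019873  322.6348925 ] [ 3.13953125 -0.15326491  0.2883369 ] [ 0.24118263  1.13514403  0.0586493   0.00526846  1.79460309 -0.04543243]
```

Tilt grows by about 0.04 rad per call, which is enough: ~18 calls (8 s) will do the tipping. Before grasping the lug I undo this tilt at the inner reach limit.

```bash
python3 - <<'E'
from h import *
print(delta([300,50,330]))
E
```

```text
[-73.57  -0.85 -12.11]
```

>>> arm_command([
  {"translation": [-4, 0, -0.7], "twist": 0, "gripper": 0.6},
  {"translation": [-8, 0, -1.4], "twist": 0, "gripper": 0.6},
  {"translation": [-12, 0, -2.1], "twist": 0, "gripper": 0.6},
  {"translation": [-16, 0, -2.8], "twist": 0, "gripper": 0.6},
  {"translation": [-20, 0, -3.4], "twist": 0, "gripper": 0.6},
])

```text
clock: 10.55
eef_pos: [887.4, 215.1, 324.6]
tcp_rot: [3.14, -0.153, 0.288]
contact_force: [1.7, -0.2, 0.8]
opening: 0.601
```

>>> arm_command([
  {"translation": [-4, 0, -0.7], "twist": 0, "gripper": 0.6},
  {"translation": [-8, 0, -1.4], "twist": 0, "gripper": 0.6},
  {"translation": [-12, 0, -2.1], "twist": 0, "gripper": 0.6},
  {"translation": [-16, 0, -2.8], "twist": 0, "gripper": 0.6},
  {"translation": [-20, 0, -3.4], "twist": 0, "gripper": 0.6},
])

```text
clock: 10.97
eef_pos: [691.1, 157.0, 327.7]
tcp_rot: [3.139, -0.153, 0.289]
contact_force: [0.2, -0.2, 1.1]
opening: 0.602
```

>>> arm_command([
  {"translation": [-4, 0, -0.7], "twist": 0, "gripper": 0.6},
  {"translation": [-8, 0, -1.4], "twist": 0, "gripper": 0.6},
  {"translation": [-12, 0, -2.1], "twist": 0, "gripper": 0.6},
  {"translation": [-16, 0, -2.8], "twist": 0, "gripper": 0.6},
  {"translation": [-20, 0, -3.4], "twist": 0, "gripper": 0.6},
])

```text
clock: 11.38
eef_pos: [495.1, 98.9, 330.7]
tcp_rot: [3.139, -0.153, 0.289]
contact_force: [0.8, -1.0, -0.1]
opening: 0.601
```

>>> arm_command([
  {"translation": [-4, 0, -0.7], "twist": 0, "gripper": 0.6},
  {"translation": [-8, 0, -1.4], "twist": 0, "gripper": 0.6},
  {"translation": [-12, 0, -2.1], "twist": 0, "gripper": 0.6},
  {"translation": [-16, 0, -2.8], "twist": 0, "gripper": 0.6},
  {"translation": [-20, 0, -3.4], "twist": 0, "gripper": 0.6},
])

```text
clock: 11.8
eef_pos: [299.1, 41.0, 333.8]
tcp_rot: [3.139, -0.154, 0.289]
contact_force: [-0.1, -1.4, 0.8]
opening: 0.599
```

```bash
python3 - <<'E'
from h import *
s=sense();print(s["eef_pos"],s["tcp_rot"],s["qpos"])
E
```

```text
[299.14886563  41.00398329 333.82292044] [ 3.13929722 -0.15359847  0.28897884] [ 0.10142814 -0.41077731  2.15381463  0.02771195  1.24730179 -0.19419274]
```

>>> arm_command([
  {"translation": [-4, 0, 0], "twist": 0, "gripper": 0.6},
  {"translation": [-8, 0, 0], "twist": 0, "gripper": 0.6},
  {"translation": [-12, 0, 0], "twist": 0, "gripper": 0.6},
  {"translation": [-16, 0, 0], "twist": 0, "gripper": 0.6},
  {"translation": [-20, 0, 0], "twist": 0, "gripper": 0.6},
])

```text
clock: 12.22
eef_pos: [128.5, -10.9, 306.3]
tcp_rot: [3.139, -0.152, 0.292]
contact_force: [0.9, -1.4, -0.4]
opening: 0.605
```

```bash
python3 - <<'E'
from h import *
s=sense();print(s["eef_pos"],s["tcp_rot"],s["qpos"])
E
```

```text
[128.50135497 -10.85212272 306.32981955] [ 3.1386351  -0.15214881  0.29177279] [-0.32461261 -0.81653381  2.34582175  0.08561159  1.4864411  -0.61799868]
```

>>> arm_command([
  {"translation": [-4, -0.6, -1], "twist": 0, "gripper": 0.6},
  {"translation": [-8, -1, -2], "twist": 0, "gripper": 0.6},
  {"translation": [-8, -1.2, -4], "twist": 0, "gripper": 0.6},
  {"translation": [-8, -1.2, -6], "twist": 0, "gripper": 0.6},
  {"translation": [-8, -1.2, -8], "twist": 0, "gripper": 0.6},
])

```text
clock: 12.63
eef_pos: [77.6, -30.8, 325.2]
tcp_rot: [3.14, -0.14, 0.289]
contact_force: [-1.0, -0.8, -0.9]
opening: 0.602
```

```bash
python3 - <<'E'
from h import *
s=sense();print(s["eef_pos"],s["tcp_rot"],s["qpos"])
E
```

```text
[ 77.56390702 -30.76664361 325.17076735] [ 3.14024004 -0.14004388  0.28857339] [-0.97540166 -0.8955389   2.31759574  0.13377777  1.67475519 -1.24699339]
```

```bash
python3 - <<'E'
from h import *
print(delta([270,78,300]),delta([290,85,160]))
E
```

```text
[20.98 -4.96  5.49] [21.12 -5.08 19.65]
```

>>> arm_command([
  {"translation": [4, -1, 1], "twist": 0, "gripper": 0.6},
  {"translation": [8, -2, 2], "twist": 0, "gripper": 0.6},
  {"translation": [12, -3, 4], "twist": 0, "gripper": 0.6},
  {"translation": [16, -4, 7], "twist": 0, "gripper": 0.6},
  {"translation": [20, -5, 10], "twist": 0, "gripper": 0.6},
])

```text
clock: 13.05
eef_pos: [126.8, -13.7, 312.3]
tcp_rot: [3.138, -0.136, 0.282]
contact_force: [0.2, -1.1, 0.1]
opening: 0.598
```

```bash
python3 - <<'E'
from h import *
s=sense();print(s["eef_pos"],s["tcp_rot"],s["qpos"])
print(delta([290,85,150]))
E
```

```text
[126.75125432 -13.74506833 312.30999637] [ 3.13815652 -0.13584036  0.28225781] [-0.319956   -0.80835039  2.33077607  0.07410754  1.50524262 -0.60261808]
[16.06 -5.   18.56]
```

>>> arm_command([
  {"translation": [3.5, -1, 1], "twist": 0, "gripper": 0.6},
  {"translation": [7, -2, 3], "twist": 0, "gripper": 0.6},
  {"translation": [10, -3, 6], "twist": 0, "gripper": 0.6},
  {"translation": [13, -4, 9], "twist": 0, "gripper": 0.6},
  {"translation": [16, -5, 12], "twist": 0, "gripper": 0.6},
])

```text
clock: 13.47
eef_pos: [250.6, 63.8, 241.0]
tcp_rot: [3.138, -0.14, 0.285]
contact_force: [-0.0, -0.2, 1.5]
opening: 0.603
```

```bash
python3 - <<'E'
from h import *
s=sense();print(s["eef_pos"],s["tcp_rot"],s["qpos"])
print(delta([290,85,150]))
E
```

```text
[250.55241471  63.7879058  241.00837984] [ 3.13795933 -0.13999279  0.28468804] [ 0.24004903 -0.41452303  2.35610554  0.00297694  1.05999633 -0.04565753]
[ 3.07 -0.96  9.62]
```

>>> arm_command([
  {"translation": [0, 0, 4], "twist": 0, "gripper": 0.6},
  {"translation": [-1, 0, 8], "twist": 0, "gripper": 0.6},
  {"translation": [-4, 0, 10], "twist": 0, "gripper": 0.6},
  {"translation": [-8, 0, 10], "twist": 0, "gripper": 0.6},
  {"translation": [-12, 0, 10], "twist": 0, "gripper": 0.6},
])

```text
clock: 13.88
eef_pos: [149.2, 34.0, 127.5]
tcp_rot: [3.139, -0.127, 0.286]
contact_force: [-79.6, -16.4, -62.0]
opening: 0.599
```

```bash
python3 - <<'E'
from h import *
s=sense();print(s["eef_pos"],s["tcp_rot"],s["qpos"])
E
```

```text
[149.22906477  33.97196099 127.53345044] [ 3.1390181  -0.12689956  0.28594955] [ 0.19365065 -0.48077359  2.6591622   0.01225935  0.83664086 -0.09977195]
```

The 100 N reading looks like inertia from the abrupt stop at the j3 limit (the direction doesn't match a push from the base), so I back away gently. I accept the remaining 7° tilt, since it is in the direction I want for tipping.

>>> arm_command([
  {"translation": [0.5, 0, -0.5], "twist": 0, "gripper": 0.6},
  {"translation": [2, 0, -2], "twist": 0, "gripper": 0.6},
  {"translation": [5, 0, -5], "twist": 0, "gripper": 0.6},
  {"translation": [8.5, 0.3, -8], "twist": 0, "gripper": 0.6},
  {"translation": [12, 0.6, -10], "twist": 0, "gripper": 0.6},
])

```text
clock: 14.3
eef_pos: [251.3, 58.3, 242.0]
tcp_rot: [3.139, -0.129, 0.286]
contact_force: [0.6, -0.2, -0.1]
opening: 0.598
```

```bash
python3 - <<'E'
from h import *
s=sense();print(s["eef_pos"],s["tcp_rot"],s["contact_force"])
print(delta([620,10,200]))
E
```

```text
[251.30026884  58.29318261 241.9537829 ] [ 3.13883768 -0.12943426  0.28637388] [ 0.57189181 -0.2202355  -0.05108652]
[33.18 15.02  8.59]
```

>>> arm_command([
  {"translation": [3.6, 1.6, 0.6], "twist": 0, "gripper": 0.5},
  {"translation": [7.2, 3.2, 1.2], "twist": 0, "gripper": 0.5},
  {"translation": [10.8, 4.8, 2], "twist": 0, "gripper": 0.5},
  {"translation": [14.4, 6.4, 3], "twist": 0, "gripper": 0.5},
  {"translation": [18, 8, 4], "twist": 0, "gripper": 0.5},
])

```text
clock: 14.72
eef_pos: [452.8, 32.8, 225.2]
tcp_rot: [3.139, -0.13, 0.286]
contact_force: [0.0, 0.2, 0.4]
opening: 0.5
```

```bash
python3 - <<'E'
from h import *
print(delta([620,15,200]))
E
```

```text
[15.09  6.42  4.53]
```

>>> arm_command([
  {"translation": [3.5, 1.5, 1], "twist": 0, "gripper": 0.5},
  {"translation": [7, 3, 2], "twist": 0, "gripper": 0.5},
  {"translation": [10.5, 4.5, 3], "twist": 0, "gripper": 0.5},
  {"translation": [14, 6, 4], "twist": 0, "gripper": 0.5},
  {"translation": [15, 6.4, 4.5], "twist": 0, "gripper": 0.5},
])

```text
clock: 15.13
eef_pos: [624.6, 14.3, 199.2]
tcp_rot: [3.138, -0.132, 0.286]
contact_force: [-0.9, -0.1, -0.1]
opening: 0.499
```

```bash
python3 - <<'E'
from h import *
grab_frame("top")
m=camera_model("wrist")
cv2.imwrite("pics/w9.png",grab_frame("wrist"))
s=sense();print(s["eef_pos"],s["tcp_rot"],s["opening"])
np.save("m.npy",m,allow_pickle=True)
E
```

```text
[620.87562735  14.69770173 198.51343476] [ 3.13920009 -0.12823271  0.28547845] 0.5004550254670909
```

View pics/w9.png

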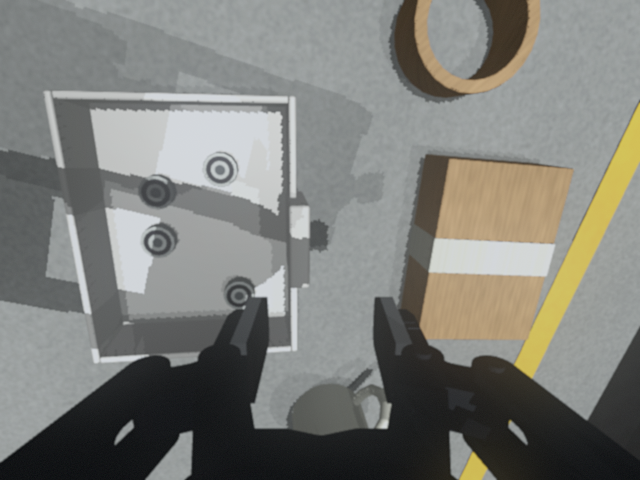

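```bash
python3 - <<'E'
import cv2
a=cv2.imread("pics/w9.png")
cv2.imwrite("pics/w9c.png",cv2.resize(a[180:310,250:360],None,fx=4.5,fy=4.5,interpolation=cv2.INTER_CUBIC))
E
```

```text
(no output)
```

View pics/w9c.png

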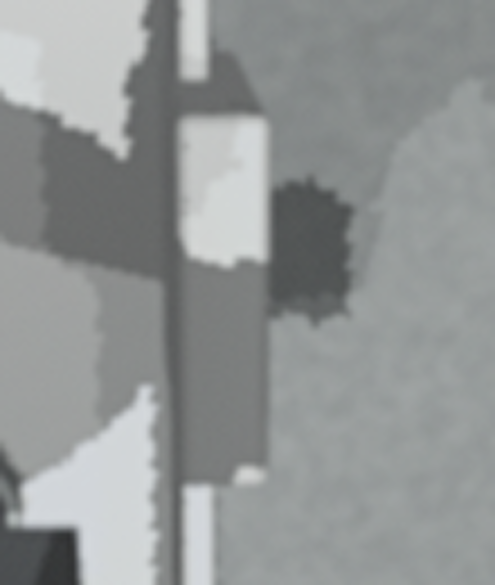

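```bash
python3 - <<'E'
from h import *
m=np.load("m.npy",allow_pickle=True).item()
C=[pix(m,250+u/4.5-.4,180+v/4.5-.4,90) for u,v in((179,115),(268,115),(268,482),(180,484))]
for c in C:print(c.round(1))
print([np.linalg.norm(C[i]-C[i-1]).round(1) for i in range(4)])
c=np.mean(C,0);d=C[0]-C[3];print(c,"yaw",np.arctan2(-d[0],d[1]))
s=sense();R=Rt(s["tcp_rot"]);print(s["eef_pos"])
for name,u,v,z in(("tl",45,93,60),("tr",295,97,60),("br",296,349,60),("bl",96,361,60)):print(name,pix(m,u,v,z).round(1))
g=c.copy();g[2]=75
tz=R[:,2];print("tcp target",g+19*tz, "delta",delta(g+19*tz))
for k,(u,v) in {"b1":(157,191),"b2":(220,169),"b3":(159,240),"b4":(239,292)}.items():
    p=pix(m,u,v,17);e=p-[547,-13,0];cy,sy=np.cos(.283),np.sin(.283);print(k,e[0]*cy+e[1]*sy,-e[0]*sy+e[1]*cy)
E
```

```text
[611.   35.4  90. ]
[623.7  38.8  90. ]
[639.8 -17.7  90. ]
[626.4 -21.2  90. ]
[np.float64(58.7), np.float64(13.1), np.float64(58.8), np.float64(13.8)]
[625.21425516   8.83401829  90.        ] yaw 0.2647732764941296
[620.87562735  14.69770173 198.51343476]
tl [447.   59.9  60. ]
tr [598.5 103.3  60. ]
br [651.1 -86.4  60. ]
bl [ 500.5 -128.2   60. ]
tcp target [627.55846088   9.47465525  56.15605445] delta [-1.33  0.66 14.18]
b1 -27.661230620654756 27.683194020647157
b2 23.165568948208225 44.62972772824931
b3 -30.92076433146878 -13.491594497805423
b4 31.854591494291125 -64.55244546674282
```

The lug top measures 58.7 x 13.5 mm (given: 60 x 14) with its centre at (625,9), which agrees with the top view. I descend so that the tips stay just above the rim.

>>> arm_command([
  {"translation": [-0.5, 0.3, 3], "twist": 0.01, "gripper": 0.5},
  {"translation": [-1, 0.6, 6.5], "twist": 0.01, "gripper": 0.5},
  {"translation": [-1.3, 0.6, 9.5], "twist": 0.01, "gripper": 0.5},
  {"translation": [-1.3, 0.6, 12], "twist": 0.01, "gripper": 0.5},
  {"translation": [-1.3, 0.6, 13.6], "twist": 0.01, "gripper": 0.5},
])

```text
clock: 15.65
eef_pos: [624.2, 10.1, 59.5]
tcp_rot: [-3.142, -0.124, 0.275]
contact_force: [-0.6, 0.1, 0.4]
opening: 0.499
```

```bash
python3 - <<'E'
from h import *
m=camera_model("wrist")
cv2.imwrite("pics/w10.png",grab_frame("wrist"))
s=sense();R=Rt(s["tcp_rot"]);print(s["eef_pos"],s["tcp_rot"],s["contact_force"],"grasp",s["eef_pos"]-19*R[:,2])
E
```

```text
[623.35921209  10.2398086   57.41992927] [-3.14078966 -0.12195147  0.27531478] [-1.42926423 -1.14231604 -2.72332205] grasp [621.13906731   9.59678933  76.27881268]
```

View pics/w10.png

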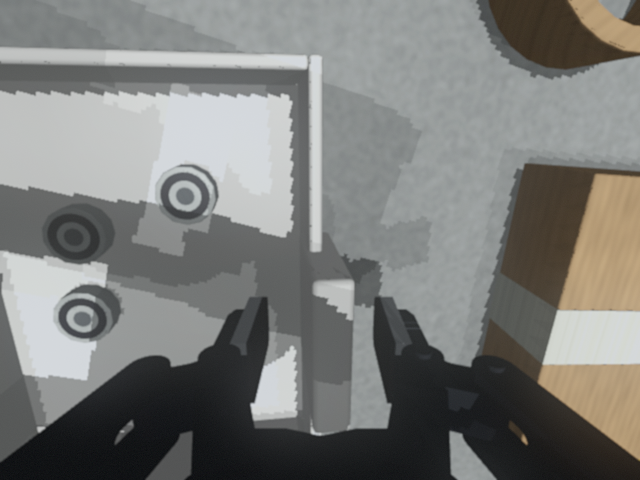

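The lug sits between the fingers, at px 313–352. I nudge +4 mm in x and 4 mm up, then close lightly.

>>> arm_command([
  {"translation": [0.4, 0.1, -0.4], "twist": 0, "gripper": 0.5},
  {"translation": [0.4, 0.1, -0.4], "twist": 0, "gripper": 0.3},
  {"translation": [0.4, 0.1, -0.4], "twist": 0, "gripper": 0.1},
  {"translation": [0.4, 0.1, -0.4], "twist": 0, "gripper": 0},
  {"translation": [0.4, 0.1, -0.4], "twist": 0, "gripper": 0},
], squeeze=30)

```text
clock: 16.12
eef_pos: [627.8, 10.3, 63.7]
tcp_rot: [-3.141, -0.124, 0.275]
contact_force: [-1.3, 1.1, 7.8]
opening: 0.187
```

>>> arm_command([
  {"translation": [0, 0, -0.3], "twist": 0, "gripper": 0},
  {"translation": [0, 0, -0.7], "twist": 0, "gripper": 0},
  {"translation": [0, 0, -1.1], "twist": 0, "gripper": 0},
  {"translation": [0, 0, -1.6], "twist": 0, "gripper": 0},
  {"translation": [0, 0, -2], "twist": 0, "gripper": 0},
])

```text
clock: 16.53
eef_pos: [625.4, 9.6, 84.1]
tcp_rot: [-3.141, -0.124, 0.275]
contact_force: [-0.2, -0.7, -4.8]
opening: 0.158
```

```bash
python3 - <<'E'
from h import *
cv2.imwrite("pics/w11.png",grab_frame("wrist"));cv2.imwrite("pics/s11.png",cv2.resize(grab_frame("scene")[150:350,200:420],None,fx=3,fy=3))
s=sense();R=Rt(s["tcp_rot"]);print(s["eef_pos"],s["tcp_rot"],s["contact_force"],s["wrist_torque"],s["opening"])
E
```

```text
[626.23302593   9.64165188  84.45531601] [ 3.14130353 -0.12628687  0.27536612] [ 1.10544334 -0.27165795 -3.71135863] [ 0.03338976 -0.08307348  0.02265646] 0.15988131712701775
```

View pics/w11.png

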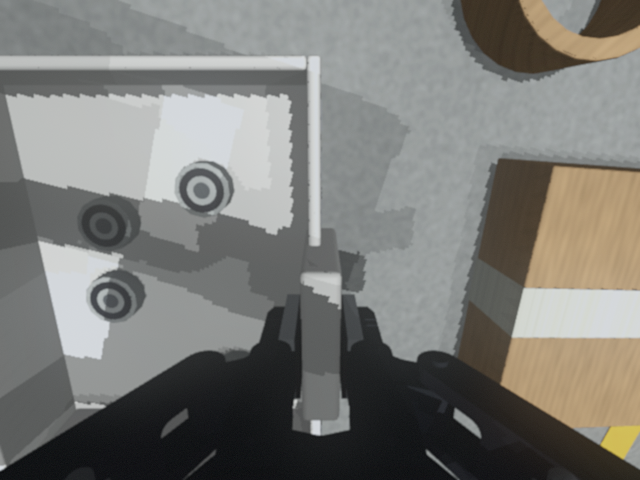

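View pics/s11.png

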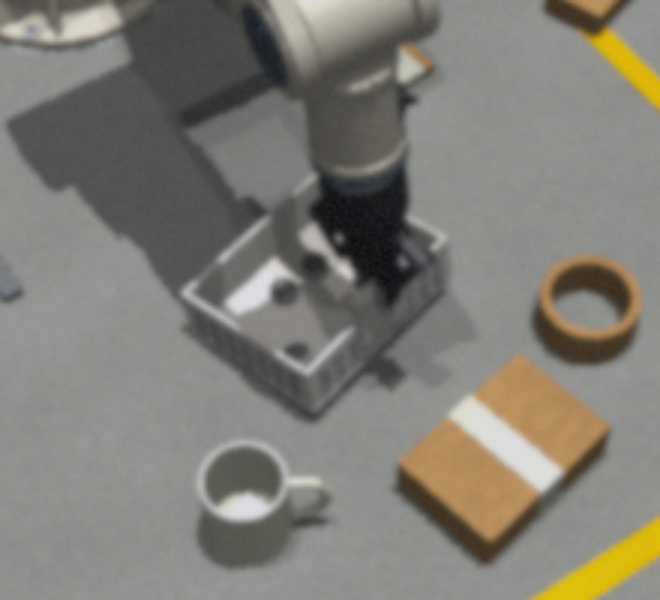

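The tote is held, with an opening of 13.4 mm, its weight on the wrist and its -x edge low. I firm up the grip and lift.

>>> arm_command([
  {"translation": [0, 0, 0], "twist": 0, "gripper": 0},
  {"translation": [0.2, 0, -1], "twist": 0, "gripper": 0},
  {"translation": [0.4, 0, -3], "twist": 0, "gripper": 0},
  {"translation": [0.7, 0, -5.5], "twist": 0, "gripper": 0},
  {"translation": [1, 0, -8], "twist": 0, "gripper": 0},
], squeeze=90)

```text
clock: 17.05
eef_pos: [625.7, 9.7, 165.8]
tcp_rot: [-3.141, -0.125, 0.275]
contact_force: [0.5, 0.2, -4.3]
opening: 0.145
```

>>> arm_command([
  {"translation": [0.4, 0, -3], "twist": 0, "gripper": 0},
  {"translation": [0.8, 0, -6], "twist": 0, "gripper": 0},
  {"translation": [1.2, 0, -9], "twist": 0, "gripper": 0},
  {"translation": [1.6, 0, -12], "twist": 0, "gripper": 0},
  {"translation": [2, 0, -15], "twist": 0, "gripper": 0},
])

```text
clock: 17.47
eef_pos: [626.4, 10.0, 319.1]
tcp_rot: [-3.142, -0.125, 0.275]
contact_force: [1.1, -0.5, -3.7]
opening: 0.139
```

```bash
python3 - <<'E'
from h import *
cv2.imwrite("pics/s12.png",grab_frame("scene"))
s=sense();R=Rt(s["tcp_rot"]);print(s["eef_pos"],s["tcp_rot"],s["contact_force"],s["opening"],s["qpos"])
print(delta([960,110,420]))
E
```

```text
[629.26588154  10.03762303 326.16097791] [ 3.13920885 -0.13408661  0.2755518 ] [3.75579336 0.22850536 3.26337519] 0.14449018155927246 [-0.00536992  0.2165934   1.6129795   0.03757487  1.18272171 -0.29272984]
[35.49 -0.61 -4.68]
```

View pics/s12.png

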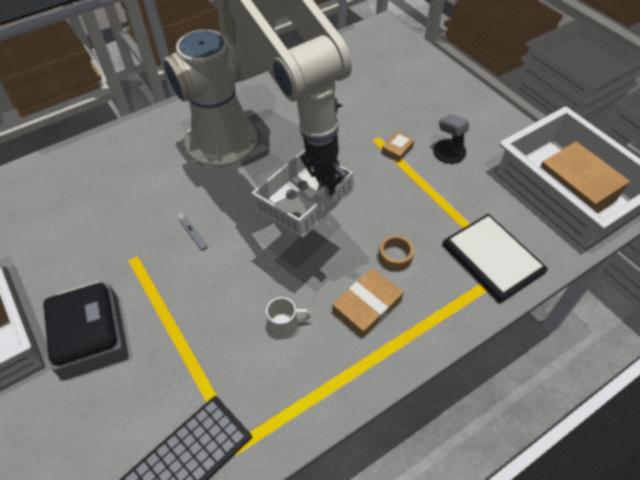

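The tote is lifted clear (scene px ~(305,190)). Now I move outward, gently near the limit.

>>> arm_command([
  {"translation": [3, 0, -0.5], "twist": 0, "gripper": 0},
  {"translation": [6.5, 0, -1], "twist": 0, "gripper": 0},
  {"translation": [10, 0, -2], "twist": 0, "gripper": 0},
  {"translation": [13.5, 0, -3], "twist": 0, "gripper": 0},
  {"translation": [17, 0, -4], "twist": 0, "gripper": 0},
])

```text
clock: 17.93
eef_pos: [787.3, 55.0, 389.3]
tcp_rot: [3.139, -0.134, 0.275]
contact_force: [0.9, -0.1, -3.3]
opening: 0.144
```

>>> arm_command([
  {"translation": [3.5, 0, 0], "twist": 0, "gripper": 0},
  {"translation": [7, 0, 0], "twist": 0, "gripper": 0},
  {"translation": [10, 0, 0], "twist": 0, "gripper": 0},
  {"translation": [13, 0, 0], "twist": 0, "gripper": 0},
  {"translation": [16, 0, 0], "twist": 0, "gripper": 0},
])

```text
clock: 18.35
eef_pos: [940.9, 98.7, 410.5]
tcp_rot: [3.139, -0.134, 0.275]
contact_force: [1.5, 0.9, -3.1]
opening: 0.145
```

>>> arm_command([
  {"translation": [2, 0, 0], "twist": 0, "gripper": 0},
  {"translation": [4, 0, 0], "twist": 0, "gripper": 0},
  {"translation": [8, 0, 0], "twist": 0, "gripper": 0},
  {"translation": [12, 0, 0], "twist": 0, "gripper": 0},
  {"translation": [16, 0, 0], "twist": 0, "gripper": 0},
])

```text
clock: 18.77
eef_pos: [1012.4, 128.2, 393.3]
tcp_rot: [3.136, -0.157, 0.276]
contact_force: [0.5, -0.8, -7.4]
opening: 0.146
```

```bash
python3 - <<'E'
from h import *
s=sense();R=Rt(s["tcp_rot"]);print(s["eef_pos"],s["tcp_rot"],s["contact_force"],s["opening"],s["qpos"])
E
```

```text
[1012.39901222  128.15548821  393.27570243] [ 3.13601867 -0.15740866  0.2756322 ] [ 0.50321918 -0.75206847 -7.37194497] 0.14555995563178425 [ 0.11803278  1.06161668  0.06240905  0.01993347  1.86115864 -0.14995599]
```

>>> arm_command([
  {"translation": [30, 4, -12], "twist": 0, "gripper": 0},
  {"translation": [30, 4, -12], "twist": 0, "gripper": 0},
  {"translation": [30, 4, -12], "twist": 0, "gripper": 0},
  {"translation": [30, 4, -12], "twist": 0, "gripper": 0},
  {"translation": [30, 4, -12], "twist": 0, "gripper": 0},
])

```text
clock: 19.18
eef_pos: [1015.1, 129.9, 419.7]
tcp_rot: [3.13, -0.198, 0.276]
contact_force: [-0.5, 0.5, -3.9]
opening: 0.145
```

>>> arm_command([
  {"translation": [30, 4, -12], "twist": 0, "gripper": 0},
  {"translation": [30, 4, -12], "twist": 0, "gripper": 0},
  {"translation": [30, 4, -12], "twist": 0, "gripper": 0},
  {"translation": [30, 4, -12], "twist": 0, "gripper": 0},
  {"translation": [30, 4, -12], "twist": 0, "gripper": 0},
])

```text
clock: 19.6
eef_pos: [1018.5, 132.1, 440.4]
tcp_rot: [3.124, -0.235, 0.276]
contact_force: [0.3, -0.5, -4.3]
opening: 0.144
```

>>> arm_command([
  {"translation": [80, 10, 0], "twist": 0, "gripper": 0},
  {"translation": [80, 10, 0], "twist": 0, "gripper": 0},
  {"translation": [80, 10, 0], "twist": 0, "gripper": 0},
  {"translation": [80, 10, 0], "twist": 0, "gripper": 0},
  {"translation": [80, 10, 0], "twist": 0, "gripper": 0},
])

```text
clock: 20.02
eef_pos: [1046.9, 140.0, 406.7]
tcp_rot: [3.119, -0.269, 0.277]
contact_force: [-0.4, 0.5, -4.6]
opening: 0.144
```

```bash
python3 - <<'E'
from h import *
s=sense();R=Rt(s["tcp_rot"]);print(s["eef_pos"],s["tcp_rot"],s["contact_force"],s["opening"],s["qpos"])
E
```

```text
[1046.86889627  139.98269034  406.7412994 ] [ 3.11925891 -0.26948324  0.27686095] [-0.44186294  0.45597641 -4.56680412] 0.14383589356413035 [ 0.12566186  1.05744359  0.05980386  0.01832331  1.7545165  -0.14237841]
```

>>> arm_command([
  {"translation": [40, 5, -10], "twist": 0, "gripper": 0},
  {"translation": [40, 5, -10], "twist": 0, "gripper": 0},
  {"translation": [40, 5, -10], "twist": 0, "gripper": 0},
  {"translation": [40, 5, -10], "twist": 0, "gripper": 0},
  {"translation": [40, 5, -10], "twist": 0, "gripper": 0},
])

```text
clock: 20.43
eef_pos: [1052.3, 143.1, 426.1]
tcp_rot: [3.113, -0.308, 0.278]
contact_force: [0.3, -0.2, -4.7]
opening: 0.143
```

>>> arm_command([
  {"translation": [40, 5, -10], "twist": 0, "gripper": 0},
  {"translation": [40, 5, -10], "twist": 0, "gripper": 0},
  {"translation": [40, 5, -10], "twist": 0, "gripper": 0},
  {"translation": [40, 5, -10], "twist": 0, "gripper": 0},
  {"translation": [40, 5, -10], "twist": 0, "gripper": 0},
])

```text
clock: 20.85
eef_pos: [1056.6, 145.6, 446.1]
tcp_rot: [3.108, -0.346, 0.279]
contact_force: [-0.9, -0.4, -4.5]
opening: 0.146
```

>>> arm_command([
  {"translation": [40, 5, -10], "twist": 0, "gripper": 0},
  {"translation": [40, 5, -10], "twist": 0, "gripper": 0},
  {"translation": [40, 5, -10], "twist": 0, "gripper": 0},
  {"translation": [40, 5, -10], "twist": 0, "gripper": 0},
  {"translation": [40, 5, -10], "twist": 0, "gripper": 0},
])

```text
clock: 21.27
eef_pos: [1058.9, 147.6, 469.6]
tcp_rot: [3.102, -0.384, 0.281]
contact_force: [0.3, -1.1, -3.9]
opening: 0.144
```

>>> arm_command([
  {"translation": [40, 5, -10], "twist": 0, "gripper": 0},
  {"translation": [40, 5, -10], "twist": 0, "gripper": 0},
  {"translation": [40, 5, -10], "twist": 0, "gripper": 0},
  {"translation": [40, 5, -10], "twist": 0, "gripper": 0},
  {"translation": [40, 5, -10], "twist": 0, "gripper": 0},
])

```text
clock: 21.68
eef_pos: [1059.3, 149.0, 495.9]
tcp_rot: [3.096, -0.422, 0.283]
contact_force: [-0.3, -0.1, -4.7]
opening: 0.142
```

```bash
python3 - <<'E'
from h import *
cv2.imwrite("pics/s13.png",grab_frame("scene"))
s=sense();R=Rt(s["tcp_rot"]);print(s["eef_pos"],s["tcp_rot"],s["contact_force"],s["opening"],s["qpos"])
E
```

```text
[1059.20066126  148.9477894   496.68037032] [ 3.09637881 -0.42245024  0.28258531] [-1.31884875  0.34915361 -2.75158434] 0.14870813499261482 [ 0.13307781  0.9820727   0.05860009  0.01640507  1.67648209 -0.13456538]
```

View pics/s13.png

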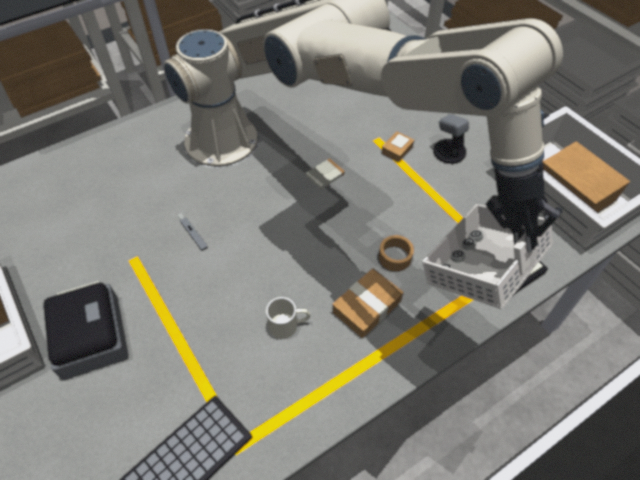

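The tote is held over the bench with the tilt growing (now 24°). I continue pushing.

>>> arm_command([
  {"translation": [40, 5, -5], "twist": 0, "gripper": 0},
  {"translation": [40, 5, -5], "twist": 0, "gripper": 0},
  {"translation": [40, 5, -5], "twist": 0, "gripper": 0},
  {"translation": [40, 5, -5], "twist": 0, "gripper": 0},
  {"translation": [40, 5, -5], "twist": 0, "gripper": 0},
])

```text
clock: 22.15
eef_pos: [1067.4, 151.4, 507.5]
tcp_rot: [3.091, -0.459, 0.285]
contact_force: [0.1, -0.9, -5.4]
opening: 0.148
```

>>> arm_command([
  {"translation": [40, 5, -5], "twist": 0, "gripper": 0},
  {"translation": [40, 5, -5], "twist": 0, "gripper": 0},
  {"translation": [40, 5, -5], "twist": 0, "gripper": 0},
  {"translation": [40, 5, -5], "twist": 0, "gripper": 0},
  {"translation": [40, 5, -5], "twist": 0, "gripper": 0},
])

```text
clock: 22.57
eef_pos: [1072.6, 153.2, 523.9]
tcp_rot: [3.085, -0.496, 0.287]
contact_force: [0.7, 1.4, -4.2]
opening: 0.143
```

>>> arm_command([
  {"translation": [40, 5, -5], "twist": 0, "gripper": 0},
  {"translation": [40, 5, -5], "twist": 0, "gripper": 0},
  {"translation": [40, 5, -5], "twist": 0, "gripper": 0},
  {"translation": [40, 5, -5], "twist": 0, "gripper": 0},
  {"translation": [40, 5, -5], "twist": 0, "gripper": 0},
])

```text
clock: 22.98
eef_pos: [1075.8, 154.5, 544.2]
tcp_rot: [3.078, -0.534, 0.289]
contact_force: [1.0, -0.2, -4.3]
opening: 0.148
```

>>> arm_command([
  {"translation": [40, 5, -5], "twist": 0, "gripper": 0},
  {"translation": [40, 5, -5], "twist": 0, "gripper": 0},
  {"translation": [40, 5, -5], "twist": 0, "gripper": 0},
  {"translation": [40, 5, -5], "twist": 0, "gripper": 0},
  {"translation": [40, 5, -5], "twist": 0, "gripper": 0},
])

```text
clock: 23.4
eef_pos: [1076.8, 155.2, 567.7]
tcp_rot: [3.072, -0.572, 0.292]
contact_force: [0.4, 1.1, -4.1]
opening: 0.142
```

>>> arm_command([
  {"translation": [40, 5, -5], "twist": 0, "gripper": 0},
  {"translation": [40, 5, -5], "twist": 0, "gripper": 0},
  {"translation": [40, 5, -5], "twist": 0, "gripper": 0},
  {"translation": [40, 5, -5], "twist": 0, "gripper": 0},
  {"translation": [40, 5, -5], "twist": 0, "gripper": 0},
])

```text
clock: 23.82
eef_pos: [1075.6, 155.5, 593.9]
tcp_rot: [3.065, -0.61, 0.296]
contact_force: [-0.0, 0.9, -3.4]
opening: 0.141
```

>>> arm_command([
  {"translation": [40, 5, -5], "twist": 0, "gripper": 0},
  {"translation": [40, 5, -5], "twist": 0, "gripper": 0},
  {"translation": [40, 5, -5], "twist": 0, "gripper": 0},
  {"translation": [40, 5, -5], "twist": 0, "gripper": 0},
  {"translation": [40, 5, -5], "twist": 0, "gripper": 0},
])

```text
clock: 24.23
eef_pos: [1072.3, 155.4, 622.4]
tcp_rot: [3.058, -0.648, 0.3]
contact_force: [-0.7, -0.3, -3.2]
opening: 0.142
```

```bash
python3 - <<'E'
from h import *
cv2.imwrite("pics/s14.png",grab_frame("wrist"))
s=sense();R=Rt(s["tcp_rot"]);print(s["eef_pos"],s["tcp_rot"],s["contact_force"],s["opening"],s["qpos"])
E
```

```text
[1072.0146556   155.36755974  623.38109463] [ 3.05790911 -0.64883348  0.29961194] [-0.22915604  0.63695096 -3.08062008] 0.14571148715378182 [ 0.13798727  0.8862214   0.05847487  0.01440725  1.54360071 -0.12898001]
```

View pics/s14.png

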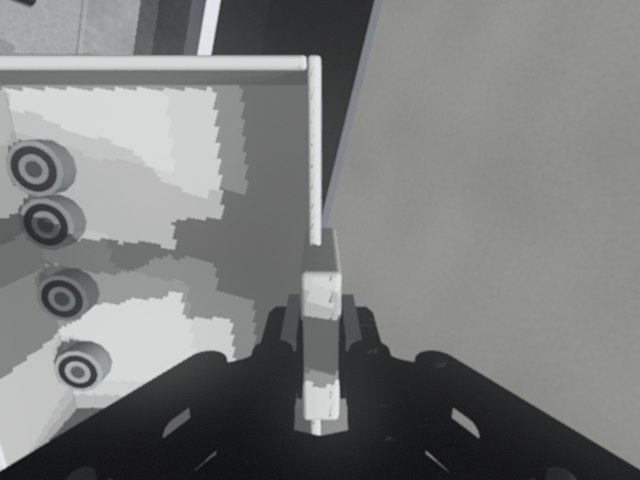

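The bearings have all slid to the -x wall, at px (35,167), (48,222), (65,297) and (78,370), and the grip is steady. A few more pushes will steepen it.

>>> arm_command([
  {"translation": [40, 5, 0], "twist": 0, "gripper": 0},
  {"translation": [40, 5, 0], "twist": 0, "gripper": 0},
  {"translation": [40, 5, 0], "twist": 0, "gripper": 0},
  {"translation": [40, 5, 0], "twist": 0, "gripper": 0},
  {"translation": [40, 5, 0], "twist": 0, "gripper": 0},
])

```text
clock: 24.7
eef_pos: [1078.1, 156.7, 636.6]
tcp_rot: [3.051, -0.686, 0.304]
contact_force: [0.0, -0.1, -4.8]
opening: 0.145
```

>>> arm_command([
  {"translation": [40, 5, 0], "twist": 0, "gripper": 0},
  {"translation": [40, 5, 0], "twist": 0, "gripper": 0},
  {"translation": [40, 5, 0], "twist": 0, "gripper": 0},
  {"translation": [40, 5, 0], "twist": 0, "gripper": 0},
  {"translation": [40, 5, 0], "twist": 0, "gripper": 0},
])

```text
clock: 25.12
eef_pos: [1080.7, 157.4, 655.0]
tcp_rot: [3.043, -0.722, 0.308]
contact_force: [-0.5, 0.7, -4.0]
opening: 0.148
```

>>> arm_command([
  {"translation": [40, 5, 0], "twist": 0, "gripper": 0},
  {"translation": [40, 5, 0], "twist": 0, "gripper": 0},
  {"translation": [40, 5, 0], "twist": 0, "gripper": 0},
  {"translation": [40, 5, 0], "twist": 0, "gripper": 0},
  {"translation": [40, 5, 0], "twist": 0, "gripper": 0},
])

```text
clock: 25.53
eef_pos: [1080.6, 157.6, 676.7]
tcp_rot: [3.035, -0.759, 0.314]
contact_force: [0.5, -0.3, -4.6]
opening: 0.142
```

>>> arm_command([
  {"translation": [40, 5, 0], "twist": 0, "gripper": 0},
  {"translation": [40, 5, 0], "twist": 0, "gripper": 0},
  {"translation": [40, 5, 0], "twist": 0, "gripper": 0},
  {"translation": [40, 5, 0], "twist": 0, "gripper": 0},
  {"translation": [40, 5, 0], "twist": 0, "gripper": 0},
])

```text
clock: 25.95
eef_pos: [1078.1, 157.3, 701.4]
tcp_rot: [3.026, -0.797, 0.319]
contact_force: [0.1, 0.6, -4.5]
opening: 0.147
```

>>> arm_command([
  {"translation": [40, 5, 0], "twist": 0, "gripper": 0},
  {"translation": [40, 5, 0], "twist": 0, "gripper": 0},
  {"translation": [40, 5, 0], "twist": 0, "gripper": 0},
  {"translation": [40, 5, 0], "twist": 0, "gripper": 0},
  {"translation": [40, 5, 0], "twist": 0, "gripper": 0},
])

```text
clock: 26.37
eef_pos: [1073.2, 156.6, 728.5]
tcp_rot: [3.016, -0.834, 0.326]
contact_force: [0.4, 0.4, -4.0]
opening: 0.141
```

```bash
python3 - <<'E'
from h import *
s=sense();R=Rt(s["tcp_rot"]);print(s["eef_pos"],s["tcp_rot"],s["contact_force"],s["opening"],s["qpos"])
print("tilt",np.degrees(np.arccos(-R[2,2])), "down in tote(x,y):",-R[2,0],R[2,1])
print(delta([800,110,500]))
E
```

```text
[1073.23786697  156.59754728  728.53804579] [ 3.01628359 -0.83385444  0.32598475] [ 0.36940416  0.41036524 -3.96334895] 0.14069489984203193 [ 0.13919871  0.8137826   0.05894314  0.01377207  1.42801613 -0.12709426]
tilt 48.182729863665436 down in tote(x,y): -0.7405271508293094 0.08399078887355171
[-35.32  -3.69  -5.42]
```

Tilt is 48°. Now I retract over the bench, then twist to turn the left far corner downhill.

>>> arm_command([
  {"translation": [-1.5, 0, -0.5], "twist": 0, "gripper": 0},
  {"translation": [-4.5, 0, -1], "twist": -0.08, "gripper": 0},
  {"translation": [-8, 0, -1.5], "twist": -0.18, "gripper": 0},
  {"translation": [-11.5, 0, -2], "twist": -0.28, "gripper": 0},
  {"translation": [-15, 0, -2.5], "twist": -0.38, "gripper": 0},
])

```text
clock: 26.78
eef_pos: [978.4, 127.5, 651.6]
tcp_rot: [2.68, -0.733, 0.797]
contact_force: [1.7, -0.5, -3.5]
opening: 0.151
```

```bash
python3 - <<'E'
from h import *
s=sense();R=Rt(s["tcp_rot"]);print(s["eef_pos"],s["tcp_rot"],s["contact_force"],s["opening"],s["qpos"])
print("tilt",np.degrees(np.arccos(-R[2,2])), "down in tote(x,y):",-R[2,0],R[2,1])
print(delta([830,110,560]))
E
```

```text
[978.35100512 127.49060863 651.61361689] [ 2.68028412 -0.73324744  0.79662335] [ 1.70703886 -0.48933979 -3.48903533] 0.15086707102000518 [ 0.11764991  0.43245516  0.87979456  0.0359258   0.98719216 -0.50548553]
tilt 48.29164968136333 down in tote(x,y): -0.6692860232784061 0.33072649902052165
[-14.77  -7.97  -5.05]
```

>>> arm_command([
  {"translation": [-3, -1.5, -1], "twist": -0.1, "gripper": 0},
  {"translation": [-6, -3, -2], "twist": -0.2, "gripper": 0},
  {"translation": [-9, -4.8, -3], "twist": -0.3, "gripper": 0},
  {"translation": [-12, -6.5, -4], "twist": -0.4, "gripper": 0},
  {"translation": [-14.8, -8, -5], "twist": -0.5, "gripper": 0},
])

```text
clock: 27.2
eef_pos: [827.4, 110.0, 558.1]
tcp_rot: [2.398, -0.44, 1.295]
contact_force: [1.6, 0.0, -4.3]
opening: 0.146
```

>>> arm_command([
  {"translation": [0, 0, 0], "twist": -0.08, "gripper": 0},
  {"translation": [0, 0, 0], "twist": -0.16, "gripper": 0},
  {"translation": [0, 0, 0], "twist": -0.2, "gripper": 0},
  {"translation": [0, 0, 0], "twist": -0.2, "gripper": 0},
  {"translation": [0, 0, 0], "twist": -0.2, "gripper": 0},
])

```text
clock: 27.62
eef_pos: [827.1, 110.0, 558.4]
tcp_rot: [2.343, -0.302, 1.448]
contact_force: [-0.8, 0.1, -4.3]
opening: 0.143
```

```bash
python3 - <<'E'
from h import *
cv2.imwrite("pics/w15.png",grab_frame("wrist"));cv2.imwrite("pics/s15.png",grab_frame("scene"))
s=sense();R=Rt(s["tcp_rot"]);print(s["eef_pos"],s["tcp_rot"],s["contact_force"],s["opening"],s["qpos"])
print("tilt",np.degrees(np.arccos(-R[2,2])), "down in tote(x,y):",-R[2,0],R[2,1])
E
```

```text
[827.32975482 110.03191937 558.08480069] [ 2.34295511 -0.30157758  1.44766183] [-0.86923246 -0.86033266 -3.81901099] 0.14437692112999956 [ 0.11805945  0.15238543  1.43993796  0.04628957  0.70850454 -1.22322894]
tilt 48.22582902584205 down in tote(x,y): -0.2970269554141014 0.6840741357914515
```

View pics/w15.png

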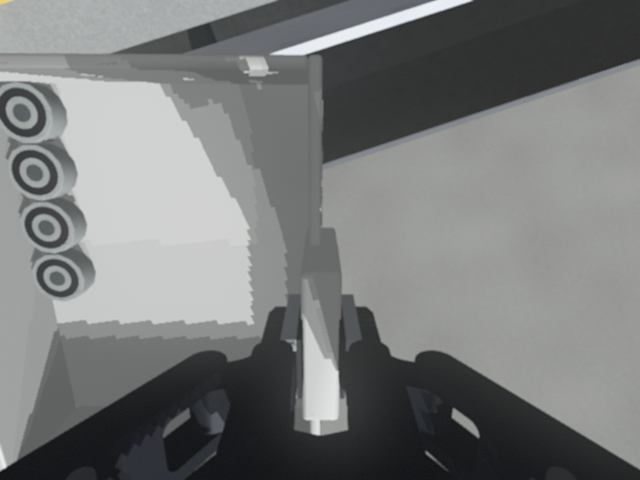

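View pics/s15.png

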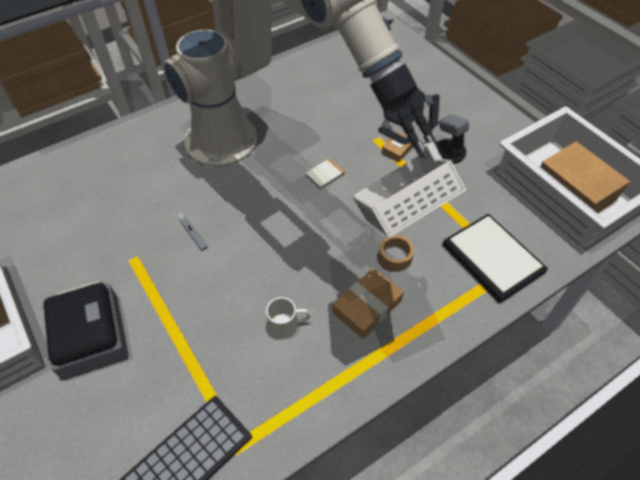

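All four have run into a row along the -x wall starting at the left corner (px (25,110) to (60,278)), so the last one is ~95 mm away. To bunch them up I tip the row over toward the +y wall and then swing back.

>>> arm_command([
  {"translation": [0, 0, 0], "twist": -0.12, "gripper": 0},
  {"translation": [0, 0, 0], "twist": -0.24, "gripper": 0},
  {"translation": [0, 0, 0], "twist": -0.36, "gripper": 0},
  {"translation": [0, 0, 0], "twist": -0.48, "gripper": 0},
  {"translation": [0, 0, 0], "twist": -0.6, "gripper": 0},
])

```text
clock: 28.13
eef_pos: [827.4, 110.0, 557.7]
tcp_rot: [2.31, 0.145, 1.86]
contact_force: [0.1, 0.4, -4.7]
opening: 0.145
```

```bash
python3 - <<'E'
from h import *
cv2.imwrite("pics/w16.png",grab_frame("wrist")[60:320,0:330])
s=sense();R=Rt(s["tcp_rot"]);print(s["eef_pos"],s["contact_force"],s["opening"],s["qpos"])
print("tilt",np.degrees(np.arccos(-R[2,2])), "down in tote(x,y):",-R[2,0],R[2,1])
E
```

```text
[827.51517144 110.07635189 558.0146073 ] [ 1.54295897  0.25579231 -4.09001984] 0.14148752941896922 [ 0.11808848  0.15273705  1.43966116  0.04628429  0.708441   -1.83691544]
tilt 48.225166821283615 down in tote(x,y): 0.1511227656106664 0.7302964197811244
```

View pics/w16.png

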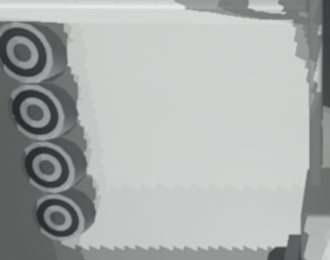

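>>> arm_command([
  {"translation": [0, 0, 0], "twist": -0.08, "gripper": 0},
  {"translation": [0, 0, 0], "twist": -0.16, "gripper": 0},
  {"translation": [0, 0, 0], "twist": -0.16, "gripper": 0},
  {"translation": [0, 0, 0], "twist": -0.16, "gripper": 0},
  {"translation": [0, 0, 0], "twist": -0.16, "gripper": 0},
])

```text
clock: 28.6
eef_pos: [827.6, 110.0, 557.9]
tcp_rot: [2.333, 0.266, 1.975]
contact_force: [0.4, -0.5, -3.9]
opening: 0.143
```

```bash
python3 - <<'E'
from h import *
cv2.imwrite("pics/w17.png",grab_frame("wrist")[60:320,0:330])
s=sense();R=Rt(s["tcp_rot"]);print(s["eef_pos"],s["contact_force"],s["opening"],s["qpos"])
print("tilt",np.degrees(np.arccos(-R[2,2])), "down in tote(x,y):",-R[2,0],R[2,1])
E
```

```text
[827.44604649 110.02192209 557.81768668] [-1.57254521 -0.03688106 -5.2033586 ] 0.1443407880519998 [ 0.11802893  0.15282209  1.43970046  0.04628086  0.70881941 -1.99348125]
tilt 48.19640158947904 down in tote(x,y): 0.2630130415184411 0.6974927906034173
```

View pics/w17.png

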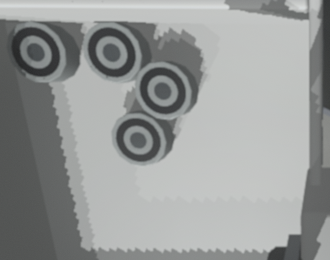

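The row is toppling. I swing back to the diagonal.

>>> arm_command([
  {"translation": [0, 0, 0], "twist": 0.12, "gripper": 0},
  {"translation": [0, 0, 0], "twist": 0.24, "gripper": 0},
  {"translation": [0, 0, 0], "twist": 0.36, "gripper": 0},
  {"translation": [0, 0, 0], "twist": 0.48, "gripper": 0},
  {"translation": [0, 0, 0], "twist": 0.6, "gripper": 0},
])

```text
clock: 29.07
eef_pos: [827.4, 110.0, 557.8]
tcp_rot: [2.316, -0.184, 1.562]
contact_force: [0.6, -0.3, -3.9]
opening: 0.144
```

>>> arm_command([
  {"translation": [0, 0, 0], "twist": 0.12, "gripper": 0},
  {"translation": [0, 0, 0], "twist": 0.24, "gripper": 0},
  {"translation": [0, 0, 0], "twist": 0.34, "gripper": 0},
  {"translation": [0, 0, 0], "twist": 0.38, "gripper": 0},
  {"translation": [0, 0, 0], "twist": 0.38, "gripper": 0},
])

```text
clock: 29.48
eef_pos: [827.5, 110.1, 557.7]
tcp_rot: [2.407, -0.456, 1.276]
contact_force: [0.5, 0.6, -5.0]
opening: 0.145
```

```bash
python3 - <<'E'
from h import *
cv2.imwrite("pics/w18.png",grab_frame("wrist")[60:320,0:330])
s=sense();R=Rt(s["tcp_rot"]);print(s["eef_pos"],s["contact_force"],s["opening"],s["qpos"])
print("tilt",np.degrees(np.arccos(-R[2,2])), "down in tote(x,y):",-R[2,0],R[2,1])
E
```

```text
[827.47470329 109.97480492 557.77014591] [-0.07500842 -0.70835516 -4.26838781] 0.1412785415585295 [ 0.11804656  0.15287114  1.43973669  0.04599467  0.70872745 -1.00452296]
tilt 48.1961180438513 down in tote(x,y): -0.43794799701698306 0.6032152906101819
```

View pics/w18.png

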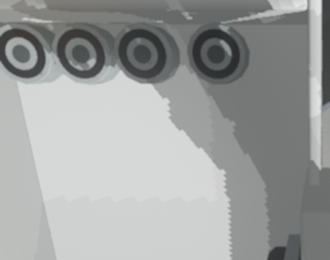

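Now they lie in a row along the +y wall. I try the same from this side with a quicker reversal, to catch them half toppled.

>>> arm_command([
  {"translation": [0, 0, 0], "twist": 0.12, "gripper": 0},
  {"translation": [0, 0, 0], "twist": 0.24, "gripper": 0},
  {"translation": [0, 0, 0], "twist": 0.36, "gripper": 0},
  {"translation": [0, 0, 0], "twist": 0.48, "gripper": 0},
  {"translation": [0, 0, 0], "twist": 0.6, "gripper": 0},
])

```text
clock: 29.95
eef_pos: [827.5, 109.9, 557.9]
tcp_rot: [2.786, -0.78, 0.644]
contact_force: [0.3, -0.7, -3.9]
opening: 0.147
```

>>> arm_command([
  {"translation": [0, 0, 0], "twist": 0.12, "gripper": 0},
  {"translation": [0, 0, 0], "twist": 0.24, "gripper": 0},
  {"translation": [0, 0, 0], "twist": 0.36, "gripper": 0},
  {"translation": [0, 0, 0], "twist": 0.48, "gripper": 0},
  {"translation": [0, 0, 0], "twist": 0.54, "gripper": 0},
])

```text
clock: 30.37
eef_pos: [827.6, 109.8, 558.0]
tcp_rot: [-2.916, -0.818, -0.147]
contact_force: [0.6, -0.3, -4.6]
opening: 0.149
```

```bash
python3 - <<'E'
from h import *
cv2.imwrite("pics/w19.png",grab_frame("wrist")[60:320,0:330])
s=sense();R=Rt(s["tcp_rot"]);print(s["opening"],s["qpos"][5])
print("tilt",np.degrees(np.arccos(-R[2,2])), "down in tote(x,y):",-R[2,0],R[2,1])
E
```

```text
0.14583800992271778 0.14726379359934907
tilt 48.22781180401643 down in tote(x,y): -0.7297198060742961 -0.15403190201327627
```

View pics/w19.png

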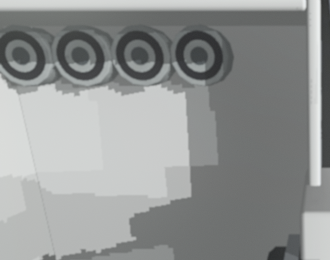

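>>> arm_command([
  {"translation": [0, 0, 0], "twist": 0.08, "gripper": 0},
  {"translation": [0, 0, 0], "twist": 0.16, "gripper": 0},
  {"translation": [0, 0, 0], "twist": 0.14, "gripper": 0},
  {"translation": [0, 0, 0], "twist": 0.02, "gripper": 0},
  {"translation": [0, 0, 0], "twist": -0.1, "gripper": 0},
])

```text
clock: 30.83
eef_pos: [827.6, 109.8, 558.0]
tcp_rot: [-3.034, -0.836, 0.013]
contact_force: [0.1, -0.5, -4.3]
opening: 0.139
```

```bash
python3 - <<'E'
from h import *
cv2.imwrite("pics/w20.png",grab_frame("wrist")[60:320,0:330])
s=sense();R=Rt(s["tcp_rot"])
print("down in tote(x,y):",-R[2,0],R[2,1])
E
```

```text
down in tote(x,y): -0.7428724645914185 -0.06447182430831179
```

View pics/w20.png

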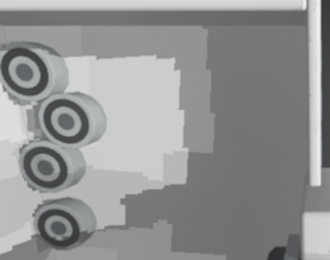

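>>> arm_command([
  {"translation": [0, 0, 0], "twist": -0.12, "gripper": 0},
  {"translation": [0, 0, 0], "twist": -0.24, "gripper": 0},
  {"translation": [0, 0, 0], "twist": -0.36, "gripper": 0},
  {"translation": [0, 0, 0], "twist": -0.48, "gripper": 0},
  {"translation": [0, 0, 0], "twist": -0.6, "gripper": 0},
])

```text
clock: 31.3
eef_pos: [827.6, 109.6, 557.9]
tcp_rot: [2.633, -0.703, 0.868]
contact_force: [-0.4, 0.0, -4.0]
opening: 0.14
```

>>> arm_command([
  {"translation": [0, 0, 0], "twist": -0.12, "gripper": 0},
  {"translation": [0, 0, 0], "twist": -0.24, "gripper": 0},
  {"translation": [0, 0, 0], "twist": -0.36, "gripper": 0},
  {"translation": [0, 0, 0], "twist": -0.4, "gripper": 0},
  {"translation": [0, 0, 0], "twist": -0.4, "gripper": 0},
])

```text
clock: 31.72
eef_pos: [827.6, 109.6, 558.0]
tcp_rot: [2.412, -0.466, 1.262]
contact_force: [0.4, 0.4, -4.2]
opening: 0.148
```

```bash
python3 - <<'E'
from h import *
cv2.imwrite("pics/w21.png",grab_frame("wrist")[60:320,0:330])
s=sense();R=Rt(s["tcp_rot"])
print("down in tote(x,y):",-R[2,0],R[2,1])
E
```

```text
down in tote(x,y): -0.4513947537137973 0.593526260419573
```

View pics/w21.png

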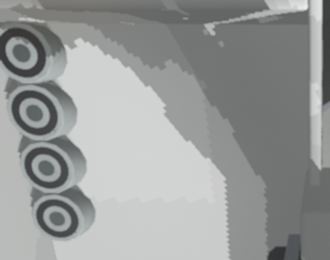

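Again a row along the -x wall. I try a shorter dip.

>>> arm_command([
  {"translation": [0, 0, 0], "twist": -0.12, "gripper": 0},
  {"translation": [0, 0, 0], "twist": -0.24, "gripper": 0},
  {"translation": [0, 0, 0], "twist": -0.36, "gripper": 0},
  {"translation": [0, 0, 0], "twist": -0.48, "gripper": 0},
  {"translation": [0, 0, 0], "twist": -0.6, "gripper": 0},
])

```text
clock: 32.18
eef_pos: [827.5, 109.7, 557.7]
tcp_rot: [2.301, -0.035, 1.697]
contact_force: [-0.4, -0.2, -5.4]
opening: 0.141
```

>>> arm_command([
  {"translation": [0, 0, 0], "twist": -0.12, "gripper": 0},
  {"translation": [0, 0, 0], "twist": -0.24, "gripper": 0},
  {"translation": [0, 0, 0], "twist": -0.36, "gripper": 0},
  {"translation": [0, 0, 0], "twist": -0.4, "gripper": 0},
  {"translation": [0, 0, 0], "twist": -0.28, "gripper": 0},
])

```text
clock: 32.6
eef_pos: [827.6, 109.8, 557.9]
tcp_rot: [2.314, 0.177, 1.889]
contact_force: [-0.2, -1.1, -5.2]
opening: 0.145
```

>>> arm_command([
  {"translation": [0, 0, 0], "twist": 0.12, "gripper": 0},
  {"translation": [0, 0, 0], "twist": 0.24, "gripper": 0},
  {"translation": [0, 0, 0], "twist": 0.36, "gripper": 0},
  {"translation": [0, 0, 0], "twist": 0.48, "gripper": 0},
  {"translation": [0, 0, 0], "twist": 0.6, "gripper": 0},
])

```text
clock: 33.02
eef_pos: [827.5, 109.8, 557.7]
tcp_rot: [2.335, -0.273, 1.476]
contact_force: [0.2, -0.3, -4.4]
opening: 0.14
```

```bash
python3 - <<'E'
from h import *
cv2.imwrite("pics/w22.png",grab_frame("wrist")[60:320,0:330])
s=sense();R=Rt(s["tcp_rot"])
print("down in tote(x,y):",-R[2,0],R[2,1])
E
```

```text
down in tote(x,y): -0.2756345045908257 0.6921476603354957
```

View pics/w22.png

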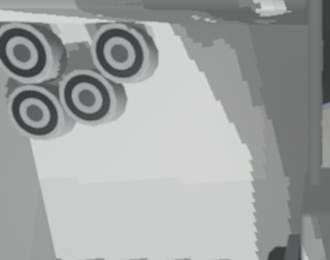

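Success: a compact cluster in the corner. I settle onto the diagonal.

>>> arm_command([
  {"translation": [0, 0, 0], "twist": 0.06, "gripper": 0},
  {"translation": [0, 0, 0], "twist": 0.12, "gripper": 0},
  {"translation": [0, 0, 0], "twist": 0.18, "gripper": 0},
  {"translation": [0, 0, 0], "twist": 0.22, "gripper": 0},
  {"translation": [0, 0, 0], "twist": 0.24, "gripper": 0},
])

```text
clock: 33.48
eef_pos: [827.3, 110.0, 557.5]
tcp_rot: [2.404, -0.447, 1.285]
contact_force: [-0.4, 0.5, -4.6]
opening: 0.145
```

>>> arm_command([
  {"translation": [0, 0, 0], "twist": 0, "gripper": 0},
  {"translation": [0, 0, 0], "twist": 0, "gripper": 0},
  {"translation": [0, 0, 0], "twist": 0, "gripper": 0},
  {"translation": [0, 0, 0], "twist": 0, "gripper": 0},
  {"translation": [0, 0, 0], "twist": 0, "gripper": 0},
])

```text
clock: 33.9
eef_pos: [827.3, 110.0, 557.5]
tcp_rot: [2.403, -0.447, 1.286]
contact_force: [0.5, 0.0, -4.4]
opening: 0.145
```

```bash
python3 - <<'E'
from h import *
cv2.imwrite("pics/w23.png",grab_frame("wrist"));cv2.imwrite("pics/t23.png",grab_frame("top"))
s=sense();R=Rt(s["tcp_rot"])
print("down in tote(x,y):",-R[2,0],R[2,1],s["qvel"],s["contact_force"],s["opening"])
E
```

```text
down in tote(x,y): -0.43232968256809057 0.6066647063614301 [0.00140743 0.00036943 0.000435   0.00011866 0.00035919 0.00198727] [ 0.97050128  0.33739486 -4.73664509] 0.14283238927431396
```

View pics/w23.png

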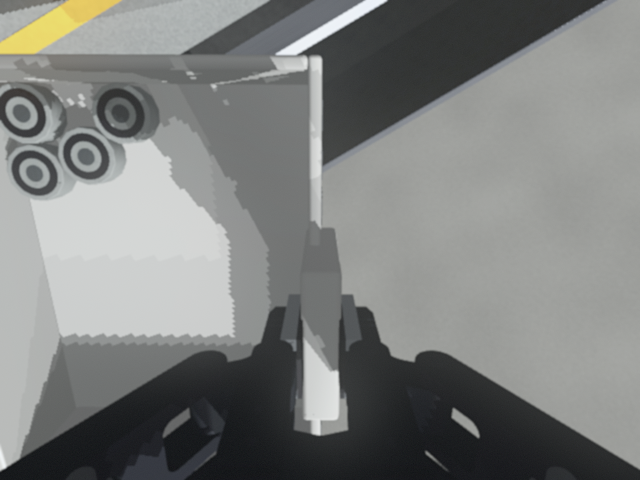

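View pics/t23.png

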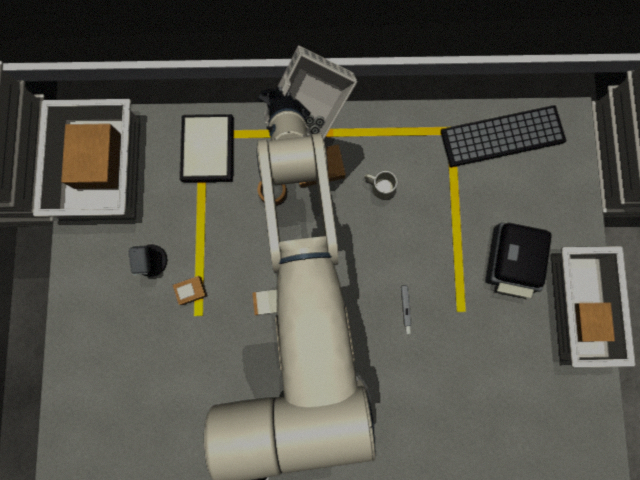

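The cluster is steady, with bearings at px (25,110), (122,110), (36,170) and (86,155) in the lug-far left corner. The bystanders visible in the top view are unmoved. I hand in.

```bash
python3 - <<'E'
from rig import job
print(job.sign_off())
E
```

```text
the job is handed in; nothing more can be done
None
```

I dropped both stray bearings into the tote while it stood on the bench. I then lifted the tote by its lug and tipped it about 48°, so that all four bearings slid into the far left corner. That is the scanner's side, because the scanner stands on the left. The job was handed in at about 34 s of the 72 s allowed.

- **Tilting:** The moves have no tilt command. I got the tilt by pushing repeatedly past the arm's outer reach, then twisted to bring the corner downhill.
- **Bunching:** The bearings first ran into a row of four along one wall. I rocked the tote until they collapsed into a compact cluster.
- **Last checks:**
  - The wrist picture shows all four bearings together at the corner, and they stayed there over 0.4 s.
  - The joints were still and the grip was steady, with an opening of about 0.14 and the tote's weight on the wrist.
  - In the top picture the bystanders that can be seen are where they were; the arm partly hides the tape roll, the carton and the label pad.

**Doubts:**
- A trial at the inner reach limit gave a reading of about 100 N at the wrist. I took it as inertia from an abrupt stop, because its direction did not match a contact. It stays under the 120 N limit but was close.
- Joint 3 read about 0.058 at the outer limit, against the stated (rounded) minimum of 0.06.
- At the end the tote hangs high near the back edge of the bench. I did not check that it is fully above the bench top.

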